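Knock the stopper home in the ginger-beer crock

TASK

Close the stoneware ginger-beer crock: set the stouter wooden stopper (not the thin one) upright in the tapered cork bush in its neck and let go of it, then use the wooden pestle, not your fingers, to tap the stopper straight down, gently, until you feel it come up hard and go no deeper, and give it a last steady press with the pestle to be sure that it is home. Then stand the pestle upright on the counter again and leave everything else where it is.

Things in the scene. Friction and masses are not known exactly. Their poses are not given: they have to be found in the camera images.
- neck_rim (a point): Centre of the neck's rim on the stoneware crock, 131 mm above the counter, z up. The crock does not move: body 140 mm across up to 62 mm high, shouldering in to an upright neck 53 mm across (40 mm inside) from 80 to 131 mm high. A small loop handle stands on the shoulder along this point's x axis, up to 72 mm from the neck's axis and 120 mm high.
- bush_top (a point): Centre of the upper edge of the cork bush, a ring standing up out of the crock's neck, on the same axis. It is 26 mm high, 37 mm across at its top, with a tapered bore: 28.7 mm at its top, 21.4 mm at its bottom, open below. At the start its top stands 18 to 21 mm above the neck rim. It slides straight down, stiffly, and stays where it is left.
- bush (a joint): How far the bush has slid down into the neck, m: 0 to 0.003 at the start, 0.011 to 0.035 when the stopper is home (it differs from start to start: feel for the stop). Moving it takes about 15 N downwards slowly, more when quick (150 N per m/s more).
- bung_center (a point): Stouter wooden stopper: centre, 36 mm above its tip, z up its axis. Round head 42 mm across, 28 mm high (8 to 36 mm above this point), tapered shank 44 mm long (32 mm across at the head, 20 mm at the tip). 40-80 g. Starts upright in a fixed white egg cup (51 mm high, 42 mm across), head resting on the rim. Seated, this point is 3 to 7 mm above the bush's top edge, the head 13 mm above it.
- thin_center (a point): The thin stopper (not wanted), at its centre half-way up: same 72 mm height, head 28 mm across, shank only 19 to 12 mm across, in a like egg cup 29 mm across. Which of the two spots each has varies.
- pestle_center (a point): The wooden pestle, at its centre half-way up (65 mm above its flat foot), z up along its axis. 130 mm high: foot 42 mm across up to 24 mm, narrowing to a plain round handle 28 mm across from 42 mm up to the top. 110 to 220 g. At the start it stands on its foot on the counter.
- grinder_center (a point): Chrome salt grinder standing by, 130 mm high and 52 mm across, at its centre half-way up; not to be disturbed.
- seal (a joint): How far a rubber sealing disc hidden in the neck below the bush has been pushed down by the stopper's tip, m: 0 at the start, 0.003 at its rigid stop, where the stopper is locked home; it stays down. It takes 3 N (300 N per m/s more when quick) on top of the bush's 15 N, then the force rises steeply. The depth of the disc is not given and differs by up to 20 mm from start to start.
Things that resemble listed ones, but are neither listed nor needed, are in the scene too. What is shaped like the part that bears bung_center but turquoise is not meant. Of the things that look like the part that bears neck_rim, the smaller one is meant.

How it is judged:
On the way, in this order (a step that is already met when the one before it is completed fails the run):
1. the stouter stopper stands upright in the bush's taper, let go, the bush not yet driven home (distance between bung_center and bush_top below 0.012 m and angle between bung_center's own z axis and vertical below 0.12 rad and contact force between the fingers and bung below 0.1 N and value of joint bush below 0.008 m), for 0.2 s.
2. the stopper is driven to its stop on the sealing disc and the pestle presses steadily on it (value of joint seal above 0.0022 m and contact force between pestle and bung above 4 N), for 0.2 s.
At the end, for the whole second after the job is handed in: The sealing disc is pushed to its stop (at least 2.2 of 3 mm), the stouter stopper seated in the bush (centre within 9 mm of the bush's top edge) and upright within 5 degrees, the pestle standing upright on the counter (within 6 degrees), both at rest (value of joint seal above 0.0022 m and distance between bung_center and bush_top below 0.009 m and angle between bung_center's own z axis and vertical below 0.09 rad and angle between pestle_center's own z axis and vertical below 0.1 rad and height (world z) of pestle_center below 0.072 m and linear speed of each of pestle, bung below 0.02 m/s); the robot touches nothing.
It fails at once if the stopper driven down by the fingers instead of the pestle (value of joint bush above 0.008 m and value of joint seal below 0.0022 m and contact force between the fingers and bung above 1 N).
It fails at once if the stopper struck or pressed harder than 45 N (contact force between pestle and bung above 45 N).
It fails at once if the salt grinder or the thin stopper moved by more than 30 mm (distance of any of grinder_center, thin_center from where it was at the start of the episode above 0.03 m).
It also fails if it takes over 72 s, if anything falls off the work surface, if the arm or the gripper's body presses on something with over 40 N, if the wrist force passes 120 N, or if a joint passes its speed limit or range.

ROBOT

A 7-joint arm with a two-finger parallel gripper is mounted at the origin on the work surface. World frame = base frame: x ahead of the robot, y to its left, z up, the work surface at z = 0. Lengths are in m, angles in rad, forces in N, time in s.
With the tool pointing down it reaches from about 0.425 to 0.95 m from the base axis. Payload 4.7 kg.
Tool frame: the origin (TCP) lies at the very end of the fingers, on their centre line; the grasp point (between the pads) lies 19 mm behind it (r.hold_point_z is the distance from the TCP to the grasp point, in m); z points along the fingers, y is the direction in which the jaws open and shut (so a half turn about z gives the same grasp; the last joint's range is limited). The gripper opens to 85 mm and grips with 20 to 120 N. Pads are 22 mm wide; open, the fingers measure 114 mm over their backs; the gripper's body (76 mm by 85 mm) begins 54 mm behind the grasp point. The pads swing forward as they close: fully open they stand 13 mm farther back than shut.
Start: joints at [-1.292, 0.469, -0.049, 1.532, 0.024, 1.141, -0.082], TCP at [0.204, 0.643, 0.198] pointing down, gripper open.
Joint ranges: [-2.59, 2.59], [-0.33, 1.99], [-1.39, 1.29], [0.1, 2.45], [-1.04, 4.18], [0.21, 1.99], [-2.66, 2.66]. Speed limits (rad/s): [2.57, 2.57, 3.14, 3.14, 3.14, 3.14, 3.14].

INTERFACE

Orientations are given as [roll, pitch, yaw] about the fixed x, y, z axes, in that order (R = Rz(yaw) Ry(pitch) Rx(roll)).
In Python, from workcell import r gives the robot as it stands.
- The arm moves only by the tool carry_out, never from a script. Its argument "steps" is a list of rows, each a list of 7 numbers: the shift along the world's x, y, z in cm, then the turn, a rotation vector about the world's x, y, z in degrees, then the finger opening in cm, from 0 to 8.54. In form: [[x, y, z, ax, ay, az, fingers], ...]. A call has 1 to 20 rows; each row is the pose to reach, as a shift and turn from the pose measured when the call began; what a row does not reach only later rows make up. A row lasts 1/10 s, in which the tool goes at most 50 mm and 8.59 degrees, less where a joint would pass 70% of its speed; a pose out of reach is approached as far as the arm can. A call with a gripper value outside its range is refused whole. The fingers move at their own pace and stop on an object; "squeeze" is the grip in N (left out, the last holds). Time passes only in rows, so rows that repeat a pose let the fingers close. It gives the time, the measured TCP pose, the force and the opening at its end, in the units of the state.
- r.sense(): the state, without advancing time (a new reading comes with each control period).
- r.snapshot(name): name is "scene" or "top" or "wrist"; returns the picture (480x640x3 uint8, red, green, blue); there is no depth.
- r.camera_info(name): a dict with "mtx" (3x3 intrinsics, pixels), "rvec" (rotation vector, rad) and "tvec" (3), from world to camera coordinates, as OpenCV has them; the wrist camera has in their place "T_tool_cam" (4x4, takes a point from camera to tool coordinates, whose origin is the TCP and whose axes are the flange's). Camera axes: x right, y down, z forward; pixel columns grow to the right and rows downward; lengths in m; the calibration is good to about 2 mm. A picture is of the moment at which its call begins: read the wrist's pose just before it. camera_info takes no time and is no camera call.
- r.finish_job(): hands the job in, once; it reports no verdict.
Trained networks look in the newest picture that a camera, given by its name, has taken for a name from the list of things; names that differ only in an ending like _2 or _b are one class to them, and where a whole thing is asked for, a point or a joint stands for the part that bears it (a point fixed in the world has none). Each returns a list of dicts, best first, with "confidence" (0 to 1); they miss things now and then, are a little off and sometimes report something else, mostly with a low value. They report only what shows in the picture. A call takes as long as a camera call. They do not tell look-alikes from the thing itself.
- r.search_frame(camera, thing): "box" ([left, top, width, height] in pixels, round what is visible of it).
- r.landmark_of(camera, thing): "pixel" ([row, column] in pixels: a listed point, or the origin of a listed thing).
The state is a dict: "time_s": time; "joint_positions": joint angles; "joint_velocities": joint speeds; "joint_efforts": joint torques, N m; "position": TCP position; "ee_rot": TCP orientation; "ft_force": force on the tool from outside, world axes, zero at the start; "torque": the same for the moment, N m; "width": finger opening in m.
Only numpy, scipy, OpenCV 4.12 (cv2) and the standard library are available. Lean on these libraries where they do the work, as an engineer would, in place of code of your own. Each camera call takes 0.05 s, during which the arm holds its last target.

## Working session

There is one attempt and no reset: what is moved stays moved. The work goes in short steps, Python scripts to look and compute and a tool call to move; the robot and the scene stay as the last step left them, time stands still between calls to the robot, and variables do not carry over. Pictures are saved under pics/ and viewed, and the job is handed in when it is done.

Besides the shell and the picture viewer there is one more tool, called after ">>>" as a command line: name --pt "numbers of a row" for each row, then --argument value for the rest. carry_out: Moves the arm, as the interface text tells. Its arguments: {"type":"object","properties":{"steps":{"type":"array","items":{"type":"array","items":{"type":"number"}}},"squeeze":{"type":"number"}},"required":["steps"]}

```bash
ls; mkdir -p pics; cat > h.py <<'E'
import numpy as np,cv2
from workcell import r
def save(img,n,s=1): cv2.imwrite('pics/'+n,cv2.cvtColor(img,cv2.COLOR_RGB2BGR))
def ray(cam,px,st=None):
    # px (u,v) -> origin,dir world
    c=r.camera_info(cam);K=np.array(c['mtx'],float)
    d=np.linalg.inv(K)@np.array([px[0],px[1],1.])
    if 'rvec' in c:
        R=cv2.Rodrigues(np.array(c['rvec'],float))[0];t=np.array(c['tvec'],float).ravel()
        return -R.T@t,R.T@d
    from scipy.spatial.transform import Rotation as Ro
    T=np.array(c['T_tool_cam']);st=st or r.sense()
    Rt=Ro.from_euler('xyz',st['ee_rot']).as_matrix();p=np.array(st['position'])
    return p+Rt@T[:3,3],Rt@T[:3,:3]@d
def atz(cam,px,z,st=None):
    o,d=ray(cam,px,st);return o+d*(z-o[2])/d[2]
def tri(rays):
    A=np.zeros((3,3));b=np.zeros(3)
    for o,d in rays:
        d=d/np.linalg.norm(d);P=np.eye(3)-np.outer(d,d);A+=P;b+=P@o
    x=np.linalg.solve(A,b)
    return x,[np.linalg.norm(np.cross(x-o,d/np.linalg.norm(d))) for o,d in rays]
def proj(cam,X):
    c=r.camera_info(cam);p,_=cv2.projectPoints(np.array(X,float).reshape(-1,1,3),np.array(c['rvec'],float),np.array(c['tvec'],float),np.array(c['mtx'],float),None);return p.reshape(-1,2)
E
python3 - <<'E'
from h import *
s=r.sense();print({k:np.round(v,3).tolist() for k,v in s.items()})
for c in ['scene','top','wrist']:
    save(r.snapshot(c),c+'0.png')
    if c!='wrist':
        for t in ['neck_rim','bush_top','bung_center','thin_center','pestle_center','grinder_center']:
            print(c,t,[(np.round(x['pixel'],0).tolist(),round(x['confidence'],2)) for x in r.landmark_of(c,t)])
E
```

```text
pics
{'time_s': 0.0, 'joint_positions': [-1.292, 0.469, -0.049, 1.534, 0.024, 1.141, -0.082], 'joint_velocities': [-0.0, -0.001, -0.0, 0.0, 0.001, 0.0, 0.0], 'joint_efforts': [0.001, -51.031, -0.047, -23.771, 0.011, 0.008, -0.0], 'position': [0.204, 0.643, 0.197], 'ee_rot': [-3.14, 0.0, 2.834], 'ft_force': [-0.197, 0.645, 0.476], 'torque': [-0.008, 0.01, -0.015], 'width': 0.086}
scene neck_rim [([233.0, 366.0], 0.75), ([151.0, 323.0], 0.69), ([339.0, 445.0], 0.18)]
scene bush_top [([142.0, 322.0], 0.91), ([223.0, 372.0], 0.67)]
scene bung_center [([392.0, 426.0], 0.94), ([330.0, 300.0], 0.48)]
scene thin_center [([291.0, 504.0], 0.93)]
scene pestle_center [([213.0, 243.0], 0.56)]
scene grinder_center [([333.0, 300.0], 0.82)]
top neck_rim [([329.0, 435.0], 0.68), ([260.0, 279.0], 0.65)]
top bush_top [([324.0, 446.0], 0.82), ([258.0, 281.0], 0.61)]
top bung_center [([257.0, 186.0], 0.7), ([208.0, 171.0], 0.66)]
top thin_center [([349.0, 179.0], 0.8)]
top pestle_center [([236.0, 468.0], 0.94)]
top grinder_center [([168.0, 268.0], 0.72)]
```

View pics/scene0.png

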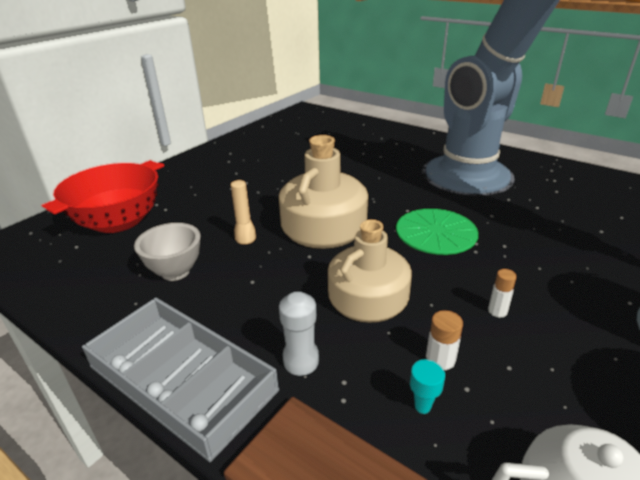

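View pics/top0.png

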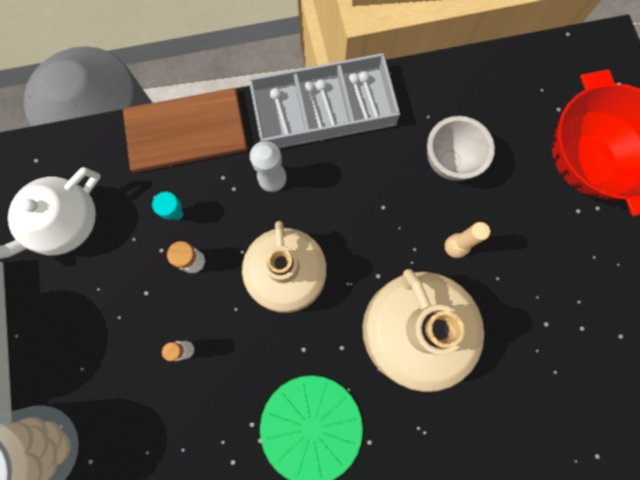

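View pics/wrist0.png

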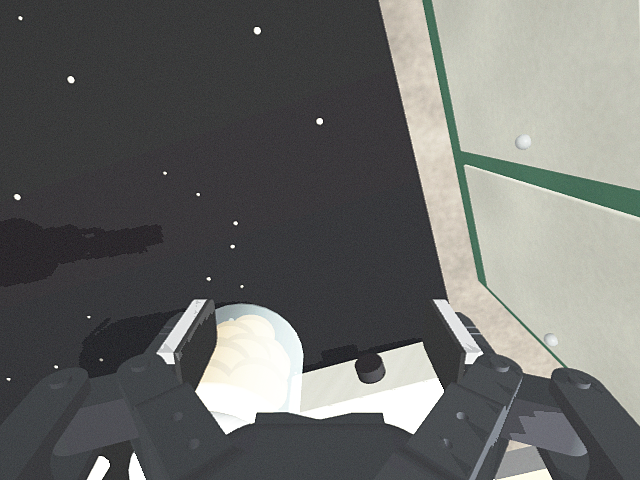

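Top view: bung candidates are the brown stopper at (181,252), the turquoise decoy at (166,206) and the thin stopper at (173,351). The brown one with the wider head is wanted. For the crock, the candidates are the one at (281,262) and the larger one at (443,328). The smaller one at (281,262) is wanted. Checking crops next.

```bash
python3 - <<'E'
import cv2,numpy as np
t=cv2.imread('pics/top0.png');s=cv2.imread('pics/scene0.png')
a=cv2.resize(t[225:375,145:345],None,fx=4,fy=4,interpolation=cv2.INTER_CUBIC);cv2.imwrite('pics/cropt.png',a)
a=cv2.resize(s[215:375,330:530],None,fx=3.7,fy=3.7,interpolation=cv2.INTER_CUBIC);cv2.imwrite('pics/crops.png',a)
from h import *
print(tri([ray('top',(181,252)),ray('scene',(447,322))]), 'bung head')
print('rim/bush z guesses',atz('top',(281,262),.15),atz('scene',(371,227),.15),tri([ray('top',(281,261)),ray('scene',(372,226))]))
print('pestle', tri([ray('top',(468,236)),ray('scene',(243,213))]))
print('thin', tri([ray('top',(173,351)),ray('scene',(506,273))]))
print('grinder', tri([ray('top',(266,157)),ray('scene',(298,300))]))
E
```

```text
(array([0.62297571, 0.20315166, 0.07863957]), [np.float64(0.0022155871829209676), np.float64(0.002215587182920963)]) bung head
rim/bush z guesses [0.56192412 0.03953734 0.15      ] [0.56553321 0.04316284 0.15      ] (array([0.56251842, 0.04096676, 0.14969516]), [np.float64(0.0019235494389895007), np.float64(0.0019235494389894068)])
pestle (array([ 0.55289809, -0.2676352 ,  0.06685664]), [np.float64(0.0047061156389045814), np.float64(0.0047061156389047)])
thin (array([0.46920912, 0.23642368, 0.08111003]), [np.float64(0.002054803861462973), np.float64(0.0020548038614628555)])
grinder (array([0.74086802, 0.03321117, 0.12039566]), [np.float64(0.00031041432911833904), np.float64(0.0003104143291183409)])
```

View pics/cropt.png

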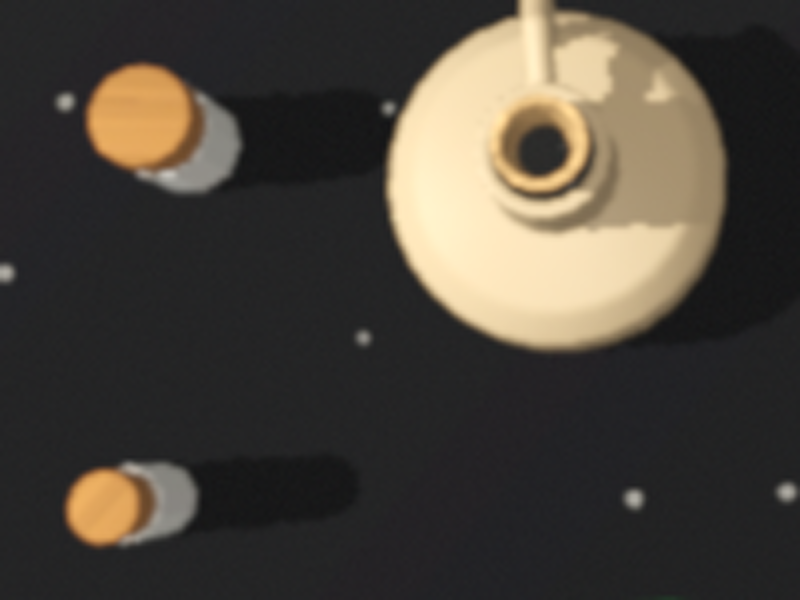

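View pics/crops.png

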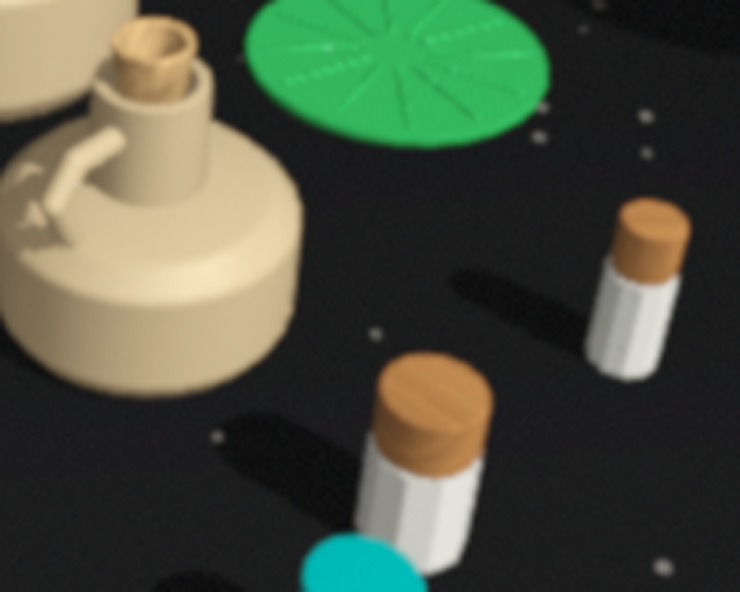

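```bash
python3 - <<'E'
from h import *
f=lambda a:np.round(a,4)
print('bung',f(atz('top',(180,253.6),.079)),f(atz('scene',(447.6,320.7),.079)))
print('bush',f(atz('top',(280,261),.150)),f(atz('scene',(371.6,227.2),.150)))
print('bigneck',tri([ray('top',(443,328)),ray('scene',(322,142))]))
print('pestletop',f(atz('top',(481,231),.13)),f(atz('scene',(239,184),.13)))
print('pestlefoot',f(atz('top',(458,248),.02)),f(atz('scene',(245,238),.01)))
print('turq',tri([ray('top',(165,205)),ray('scene',(428,370))]))
E
```

```text
bung [0.6214 0.203  0.079 ] [0.6192 0.2048 0.079 ]
bush [0.5637 0.0407 0.15  ] [0.5655 0.0442 0.15  ]
bigneck (array([ 0.42353162, -0.15539921,  0.1988039 ]), [np.float64(0.0005105893253685269), np.float64(0.0005105893253684857)])
pestletop [ 0.5502 -0.2697  0.13  ] [ 0.5493 -0.2655  0.13  ]
pestlefoot [ 0.5449 -0.2663  0.02  ] [ 0.5581 -0.2596  0.01  ]
turq (array([0.71077348, 0.21826184, 0.07311458]), [np.float64(0.00035214566866532065), np.float64(0.00035214566866522036)])
```

>>> carry_out --pt "4 -4 4 0 0 4 8.5" --pt "8 -8 5 0 0 8 8.5" --pt "12 -12 5 0 0 12 8.5" --pt "16 -16 5 0 0 16 8.5" --pt "20 -20 5 0 0 17.6 8.5" --pt "24 -24 5 0 0 17.6 8.5" --pt "28 -28 5 0 0 17.6 8.5" --pt "30 -32 5 0 0 17.6 8.5" --pt "32 -36 5 0 0 17.6 8.5" --pt "34 -40 5 0 0 17.6 8.5" --pt "34 -43 5 0 0 17.6 8.5" --pt "34 -43 5 0 0 17.6 8.5" --pt "34 -43 5 0 0 17.6 8.5" --pt "34 -43 5 0 0 17.6 8.5"

```text
time_s: 2.15
position: [0.5442, 0.2142, 0.2483]
ee_rot: [3.14, -0.0, 3.141]
ft_force: [-0.6, 1.6, 0.2]
width: 0.0849
```

```bash
python3 - <<'E'
from h import *
print(np.round(r.camera_info('wrist')['T_tool_cam'],3).tolist())
s=r.sense();save(r.snapshot('wrist'),'w1.png')
for t in ['bung_center','bush_top','thin_center']:
  for x in r.landmark_of('wrist',t): print(t,x)
E
```

```text
[[0.001, -0.952, -0.305, 0.077], [1.0, 0.001, 0.0, 0.001], [-0.0, -0.305, 0.952, -0.176], [0.0, 0.0, 0.0, 1.0]]
bung_center {'pixel': [326.2, 321.4], 'confidence': 0.88}
bung_center {'pixel': [263.6, 312.8], 'confidence': 0.77}
bush_top {'pixel': [246.8, 105.1], 'confidence': 0.61}
thin_center {'pixel': [124.6, 344.3], 'confidence': 0.57}
```

View pics/w1.png

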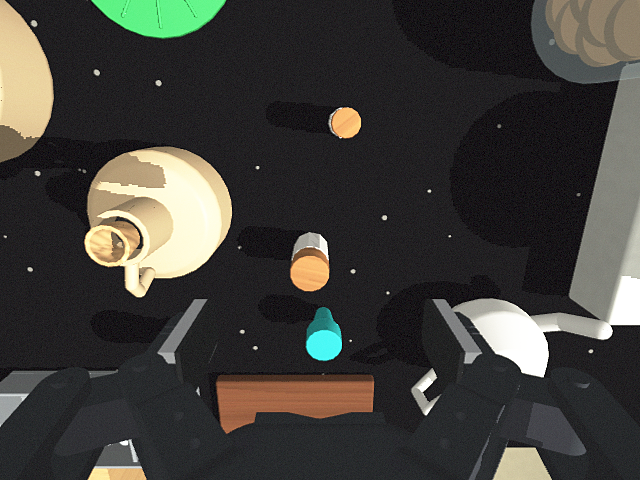

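```bash
python3 - <<'E'
import cv2
from h import *
im=cv2.imread('pics/w1.png')
cv2.imwrite('pics/w1c.png',cv2.resize(im[220:300,70:130],None,fx=7,fy=7,interpolation=3))
cv2.imwrite('pics/w1d.png',cv2.resize(im[225:300,280:340],None,fx=7,fy=7,interpolation=3))
print(atz('wrist',(310,271),.079),atz('wrist',(107,245),.150))
E
```

```text
[0.61832369 0.20680545 0.079     ] [0.56466431 0.04349911 0.15      ]
```

View pics/w1c.png

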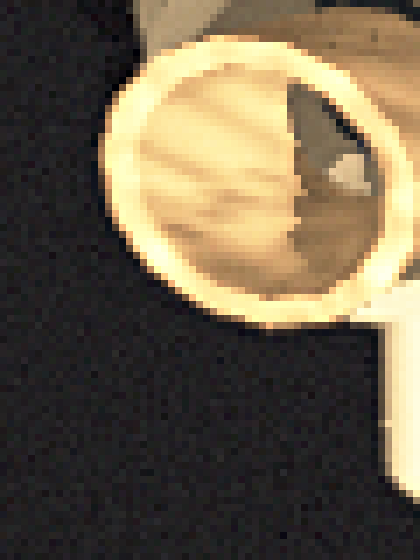

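View pics/w1d.png

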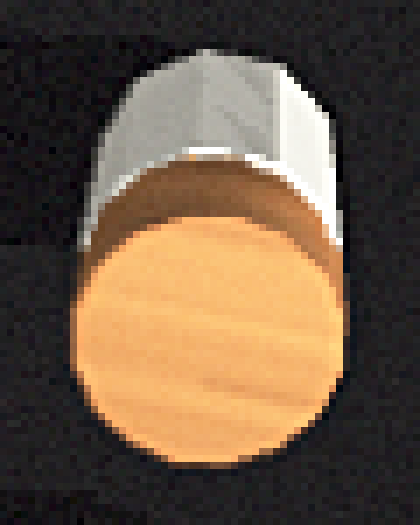

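>>> carry_out --pt "3 -0.5 -3 0 0 0 8.5" --pt "6 -0.8 -6 0 0 0 8.5" --pt "7.5 -0.9 -9 0 0 0 8.5" --pt "7.5 -0.9 -11 0 0 0 8.5" --pt "7.5 -0.9 -12 0 0 0 8.5" --pt "7.5 -0.9 -12 0 0 0 8.5"

```text
time_s: 2.95
position: [0.6173, 0.2073, 0.1265]
ee_rot: [-3.141, -0.004, -3.137]
ft_force: [-0.0, 0.2, 0.6]
width: 0.0851
```

```bash
python3 - <<'E'
from h import *
s=r.sense();im=r.snapshot('wrist');save(im,'w2.png');print(s['position'])
c=r.camera_info('wrist')
from scipy.spatial.transform import Rotation as Ro
T=np.array(c['T_tool_cam']);Rt=Ro.from_euler('xyz',s['ee_rot']).as_matrix()
p=np.array(s['position'])+Rt@T[:3,3];R=Rt@T[:3,:3];q=R.T@(np.array([.619,.205,.079])-p);q=np.array(c['mtx'])@q;print(q/q[2])
E
```

```text
[0.61728473 0.20727246 0.1265003 ]
[314.81906953 244.18133999   1.        ]
```

View pics/w2.png

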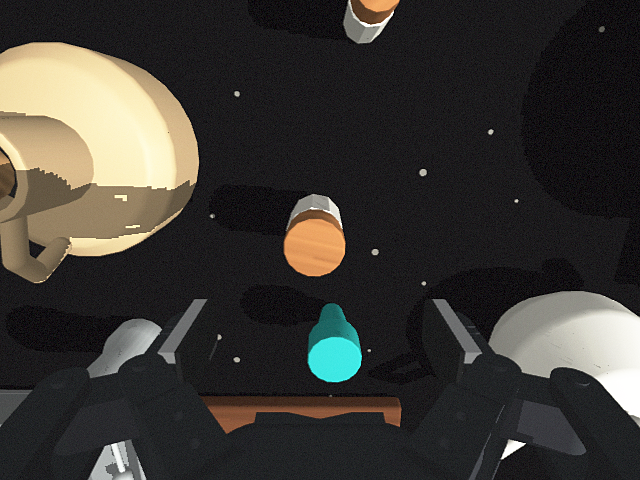

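>>> carry_out --pt "0.1 -0.2 -2 0 0 0 8.5" --pt "0.1 -0.2 -4 0 0 0 8.5" --pt "0.1 -0.2 -6 0 0 0 8.5" --pt "0.1 -0.2 -8 0 0 0 8.5" --pt "0.1 -0.2 -8 0 0 0 8.5" --pt "0.1 -0.2 -8 0 0 0 8.5" --pt "0.1 -0.2 -8 0 0 0 8.5"

```text
time_s: 3.7
position: [0.6206, 0.2062, 0.0503]
ee_rot: [3.139, 0.003, -3.137]
ft_force: [0.6, 0.3, 0.6]
width: 0.085
```

```bash
python3 - <<'E'
from h import *
s=r.sense();im=r.snapshot('wrist');save(im,'w3.png');print(s['position'],s['ee_rot'],s['ft_force'])
save(r.snapshot('scene'),'s3.png')
E
```

```text
[0.62063068 0.20616465 0.05028855] [ 3.13933186e+00  2.51378026e-03 -3.13688630e+00] [0.63051916 0.28306742 0.59782162]
```

View pics/w3.png

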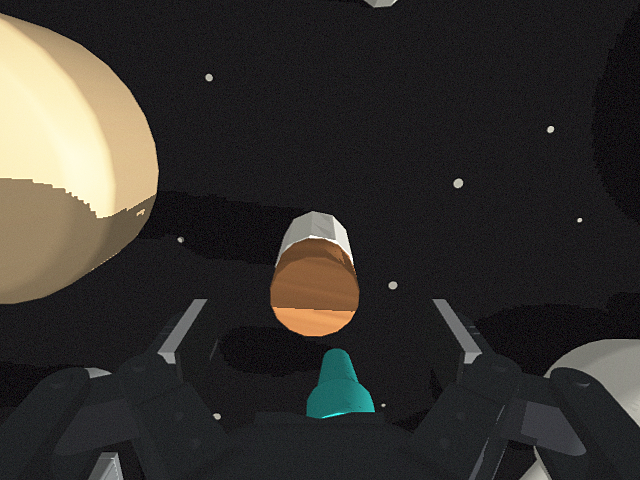

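View pics/s3.png

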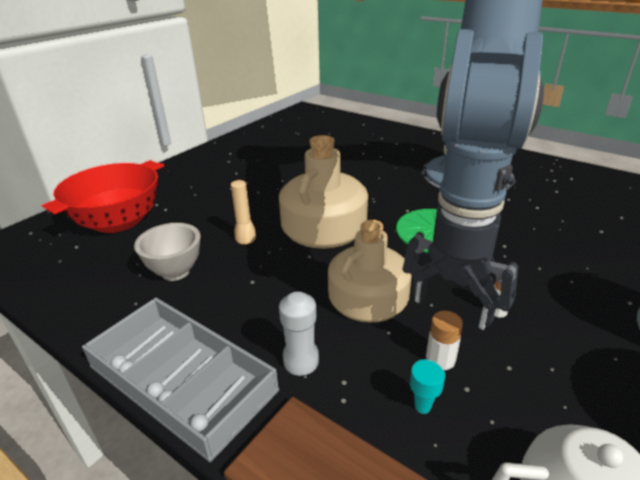

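```bash
python3 - <<'E'
from h import *
s=r.sense();p=s['position'];print(p,proj('scene',[p,p+np.array([0,.0425,0]),p-np.array([0,.0425,0]),[.618,.205,.079]]))
print(atz('scene',(447.6,320.7),.079),atz('wrist',(314,292),.079),atz('top',(180,253.6),.079))
for t in np.linspace(-.06,.06,5):print(t,proj('scene',p+np.array([t,0,0.0])))
E
```

```text
[0.62031928 0.20590264 0.04987171] [[445.39782926 336.13424384]
 [473.80179799 348.79539327]
 [418.69908745 324.23320414]
 [448.07678928 320.26635806]]
[0.61919664 0.20479925 0.079     ] [0.61820818 0.20408967 0.079     ] [0.62141228 0.20295181 0.079     ]
-0.06 [[461.43582139 312.54605751]]
-0.03 [[453.64975282 323.99756807]]
0.0 [[445.39782926 336.13424384]]
0.03 [[436.63695192 349.01947321]]
0.06 [[427.31853642 362.72471257]]
```

```bash
python3 - <<'E'
from h import *
im=cv2.imread('pics/s3.png');p=np.array(r.sense()['position'])
for dz,c in((0,(0,0,255)),(.013,(0,255,0)),(.032,(255,0,0))):
  for dy in(-.0425,-.057,.0425,.057):
    for u,v in proj('scene',p+np.array([0,dy,dz])): cv2.circle(im,(int(round(u)),int(round(v))),1,c,-1)
cv2.imwrite('pics/s3c.png',cv2.resize(im[220:380,370:540],None,fx=3.7,fy=3.7,interpolation=0))
E
```

```text
(no output)
```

View pics/s3c.png

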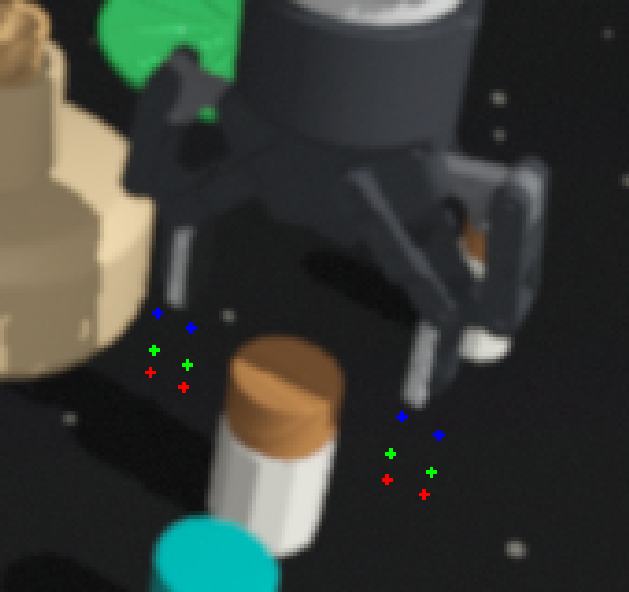

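```bash
python3 - <<'E'
from h import *
im=cv2.cvtColor(r.snapshot('top'),cv2.COLOR_RGB2BGR);p=np.array(r.sense()['position'])
for dz,c in((0,(0,0,255)),(.013,(0,255,0)),(.032,(255,0,0))):
  for dy in(-.0425,-.057,.0425,.057):
    for u,v in proj('top',p+np.array([0,dy,dz])): cv2.circle(im,(int(round(u)),int(round(v))),1,c,-1)
cv2.imwrite('pics/t3c.png',cv2.resize(im[160:400,100:300],None,fx=2.5,fy=2.5,interpolation=0))
E
```

```text
(no output)
```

View pics/t3c.png

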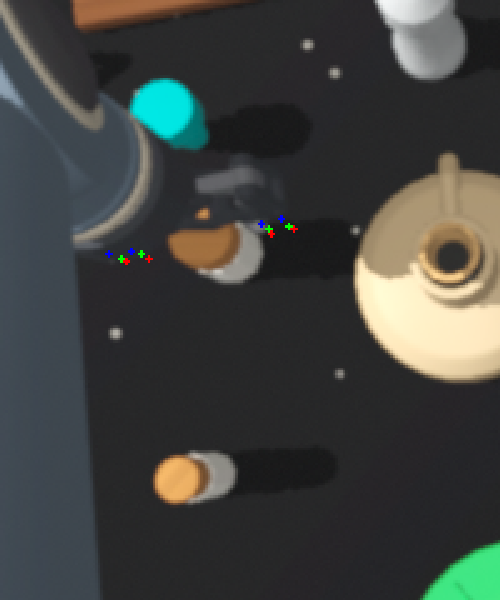

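```bash
python3 - <<'E'
from h import *
c=r.camera_info('wrist');K=np.array(c['mtx']);T=np.array(c['T_tool_cam']);print(K)
for z in(-.05,-.032,-.013,0):
  for y in(-.0425,.0425):
    q=np.linalg.inv(T)@[0,y,z,1];q=K@q[:3];print(z,y,q[:2]/q[2])
s=r.sense();print(s['position'])
for u in((271,290),(358,290)):print(atz('wrist',u,.079))
for u in((207,300),(433,300)):
    d=np.linalg.inv(K)@[*u,1];d=T[:3,:3]@d;o=T[:3,3];k=(np.sign(u[0]-320)*.0425-o[1])/d[1];print(o+k*d)
E
```

```text
[[357.65320498   0.         319.27883218]
 [  0.         357.65320498 233.594375  ]
 [  0.           0.           1.        ]]
-0.05 -0.0425 [212.10337028 320.44426212]
-0.05 0.0425 [423.14522693 320.54712397]
-0.032 -0.0425 [223.49108284 299.0167242 ]
-0.032 0.0425 [412.09053191 299.1140588 ]
-0.013 -0.0425 [233.14882403 280.8443639 ]
-0.013 0.0425 [402.71469708 280.93600154]
0 -0.0425 [238.70602813 270.3877247 ]
0 0.0425 [397.31948939 270.4756643 ]
[0.62009464 0.20576605 0.04954879]
[0.61690534 0.18441756 0.079     ]
[0.61674563 0.22397458 0.079     ]
[ 0.01100934 -0.0425     -0.05337579]
[ 0.01388097  0.0425     -0.05862079]
```

>>> carry_out --pt "0 0 0 0 0 0 5.5" --pt "0 0 0 0 0 0 5" --pt "0 0 0 0 0 0 5" --pt "0 0 0 0 0 0 5" --pt "0 0 0 0 0 0 5" --squeeze 20

```text
time_s: 4.35
position: [0.6201, 0.2058, 0.0495]
ee_rot: [3.14, 0.001, -3.137]
ft_force: [0.2, -1.4, 0.4]
width: 0.0502
```

```bash
python3 - <<'E'
from h import *
print(r.sense()['position'],r.sense()['ft_force'],r.sense()['width'])
a=r.snapshot('wrist');b=r.snapshot('scene');save(a,'w4.png')
save(cv2.resize(b[220:380,370:540],None,fx=3.7,fy=3.7),'s4.png')
E
```

```text
[0.62005787 0.20576786 0.04947709] [ 0.20150395 -1.36276605  0.38102114] 0.05017468091390817
```

View pics/w4.png

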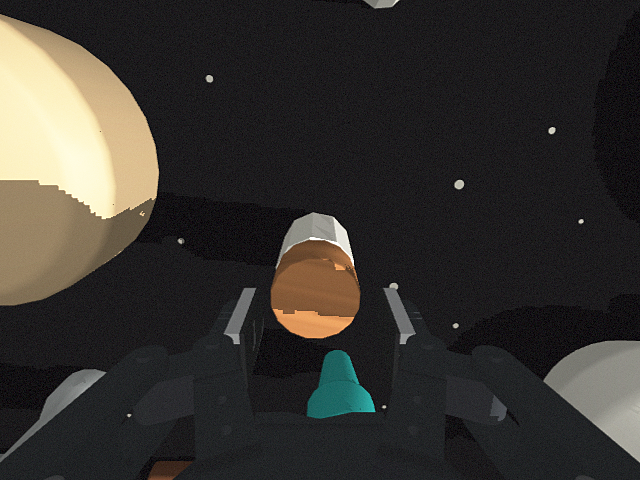

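View pics/s4.png

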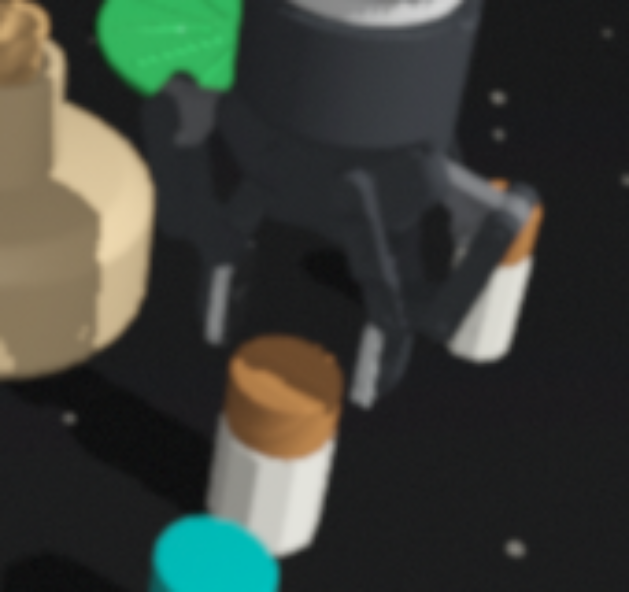

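>>> carry_out --pt "0 0 0 0 0 0 4.4" --pt "0 0 0 0 0 0 3.8" --pt "0 0 0 0 0 0 3.8" --pt "0 0 0 0 0 0 3.8" --squeeze 20

```text
time_s: 4.85
position: [0.6201, 0.2057, 0.0494]
ee_rot: [3.14, 0.001, -3.137]
ft_force: [-0.1, -0.2, 0.6]
width: 0.0376
```

```bash
python3 - <<'E'
from h import *
print(r.sense()['position'],r.sense()['ft_force'],r.sense()['width'])
a=r.snapshot('wrist');b=r.snapshot('scene');save(a,'w5.png')
save(cv2.resize(b[220:380,370:540],None,fx=3.7,fy=3.7),'s5.png')
E
```

```text
[0.62005627 0.20573017 0.04943246] [-0.06603609 -0.23423709  0.6089723 ] 0.03757087549374076
```

View pics/w5.png

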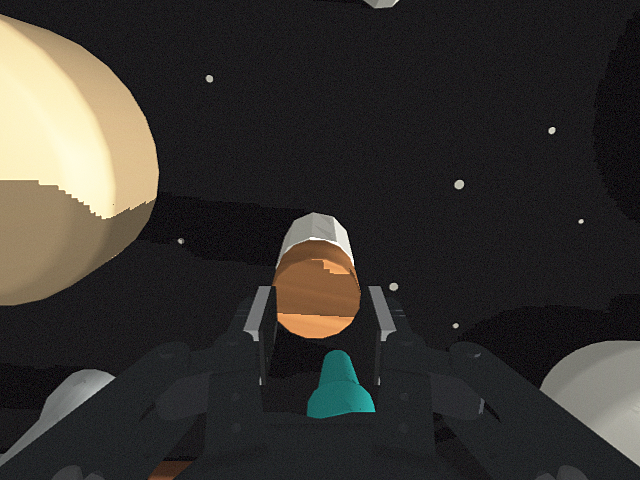

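```bash
python3 - <<'E'
from h import *
print(r.hold_point_z,[a for a in dir(r) if a[0]!='_'])
print(r.landmark_of('wrist','bung_center'))
E
```

```text
0.0187 ['IKError', 'camera_info', 'finish_job', 'hold_point_z', 'landmark_of', 'search_frame', 'sense', 'snapshot']
[{'pixel': [395.4, 336.8], 'confidence': 0.78}]
```

>>> carry_out --pt "0 0 0 0 0 0 7" --pt "0 0 0 0 0 0 7" --pt "-0.2 0 0 0 0 0 7" --pt "-0.2 0 -1 0 0 0 7" --pt "-0.2 0 -2 0 0 0 7" --pt "-0.2 0 -2 0 0 0 7" --pt "-0.2 0 -2 0 0 0 7"

```text
time_s: 5.7
position: [0.6176, 0.2056, 0.0286]
ee_rot: [3.14, -0.0, -3.137]
ft_force: [-0.1, 0.7, 0.3]
width: 0.0703
```

```bash
python3 - <<'E'
from h import *
print(r.sense()['position'],r.sense()['ft_force'],r.sense()['width'])
a=r.snapshot('wrist');b=r.snapshot('scene');save(a,'w6.png')
save(cv2.resize(b[220:380,370:540],None,fx=3.7,fy=3.7),'s6.png')
E
```

```text
[0.61762568 0.20560612 0.02859853] [-0.09719415  0.65661766  0.25091872] 0.07029022086286427
```

View pics/w6.png

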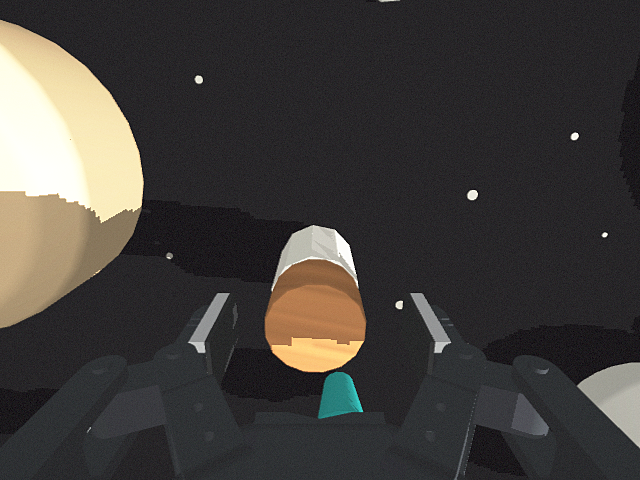

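View pics/s6.png

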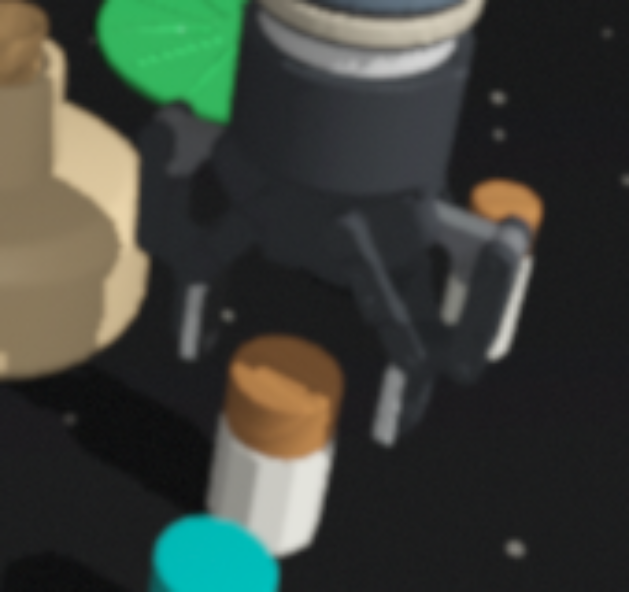

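>>> carry_out --pt "0 0 -1 0 0 0 7" --pt "0 0 -2 0 0 0 7" --pt "0 0 -2 0 0 0 7" --pt "0 0 -2 0 0 0 7"

```text
time_s: 6.2
position: [0.6178, 0.2056, 0.0088]
ee_rot: [3.14, 0.0, -3.137]
ft_force: [1.4, 0.3, 0.0]
width: 0.0699
```

```bash
python3 - <<'E'
from h import *
print(r.sense()['position'],r.sense()['ft_force'],r.sense()['width'])
a=r.snapshot('wrist');b=r.snapshot('scene');save(a,'w7.png')
save(cv2.resize(b[220:380,370:540],None,fx=3.7,fy=3.7),'s7.png')
E
```

```text
[0.61784444 0.20562632 0.00876496] [1.43940335 0.28112893 0.00313587] 0.06991397096101153
```

View pics/w7.png

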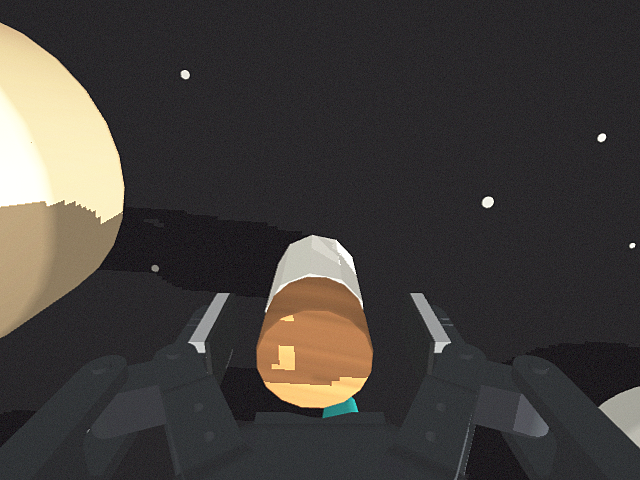

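View pics/s7.png

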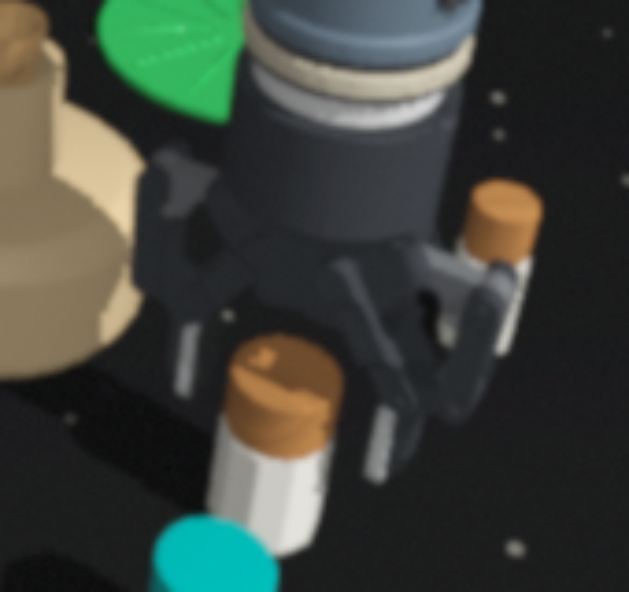

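>>> carry_out --pt "0 0 -1 0 0 0 7" --pt "0 0 -1.6 0 0 0 7" --pt "0 0 -1.6 0 0 0 7" --pt "0 0 -1.6 0 0 0 7"

```text
time_s: 6.7
position: [0.6182, 0.2058, -0.0068]
ee_rot: [3.14, 0.001, -3.137]
ft_force: [-0.9, 1.1, 0.7]
width: 0.0703
```

```bash
python3 - <<'E'
from h import *
print(r.sense()['position'],r.sense()['ft_force'],r.sense()['width'])
a=r.snapshot('wrist');b=r.snapshot('scene');save(a,'w8.png')
save(cv2.resize(b[220:380,370:540],None,fx=3.7,fy=3.7),'s8.png')
E
```

```text
[ 0.61822787  0.20577302 -0.00684643] [-0.91178448  1.0774021   0.67669935] 0.07032075385353505
```

View pics/w8.png

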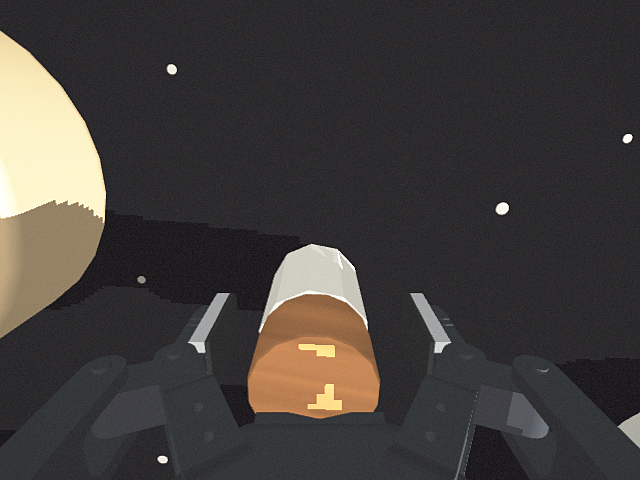

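View pics/s8.png

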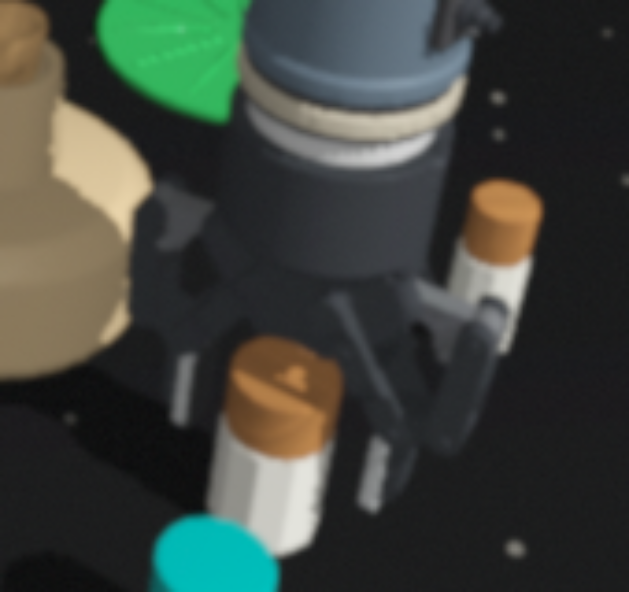

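>>> carry_out --pt "0 0 0 0 0 0 5" --pt "0 0 0 0 0 0 4.2" --pt "0 0 0 0 0 0 3.5" --pt "0 0 0 0 0 0 3.5" --pt "0 0 0 0 0 0 3.5" --pt "0 0 0 0 0 0 3.5" --squeeze 35

```text
time_s: 7.4
position: [0.6189, 0.2038, -0.0057]
ee_rot: [-3.141, 0.002, -3.138]
ft_force: [-1.5, -5.6, 6.3]
width: 0.041
```

```bash
python3 - <<'E'
from h import *
print(r.sense()['position'],r.sense()['ft_force'],r.sense()['width'])
a=r.snapshot('wrist');b=r.snapshot('scene');save(a,'w9.png')
save(cv2.resize(b[220:380,370:540],None,fx=3.7,fy=3.7),'s9.png')
E
```

```text
[ 0.61892496  0.20375678 -0.00567803] [-1.49902163 -5.58236428  6.27596353] 0.04101392197156869
```

View pics/w9.png

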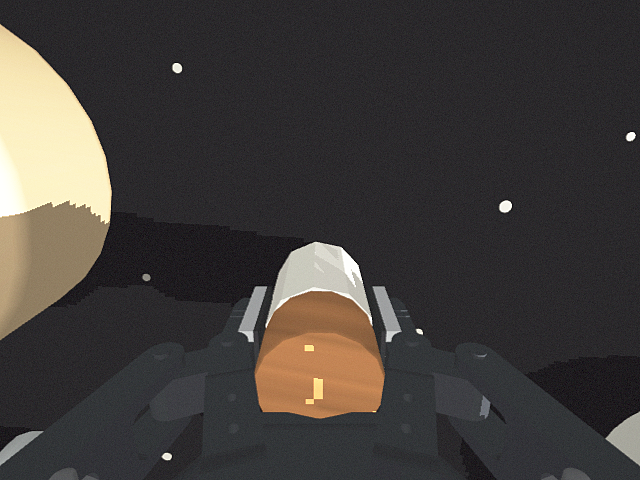

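View pics/s9.png

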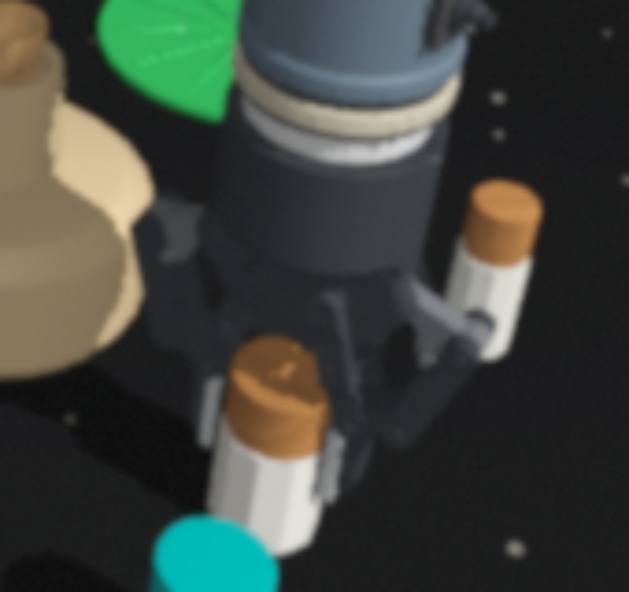

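>>> carry_out --pt "0 0 0 0 0 0 6" --pt "0 0 0 0 0 0 6" --pt "0 -0.15 0.5 0 0 0 6" --pt "0 -0.15 0.7 0 0 0 6" --pt "0 -0.15 0.7 0 0 0 6" --pt "0 -0.15 0.7 0 0 0 4" --pt "0 -0.15 0.7 0 0 0 3.5" --pt "0 -0.15 0.7 0 0 0 3.5" --pt "0 -0.15 0.7 0 0 0 3.5" --pt "0 -0.15 0.7 0 0 0 3.5" --squeeze 40

```text
time_s: 8.5
position: [0.6191, 0.2037, 0.0018]
ee_rot: [3.14, 0.003, -3.137]
ft_force: [-1.2, 3.6, 3.9]
width: 0.0409
```

```bash
python3 - <<'E'
from h import *
print(r.sense()['position'],r.sense()['ft_force'],r.sense()['width'])
b=r.snapshot('scene')
save(cv2.resize(b[220:380,370:540],None,fx=3.7,fy=3.7),'s10.png')
E
```

```text
[0.61908249 0.20373785 0.00177868] [-1.16438385  3.64080161  3.94684754] 0.04086622467244164
```

View pics/s10.png

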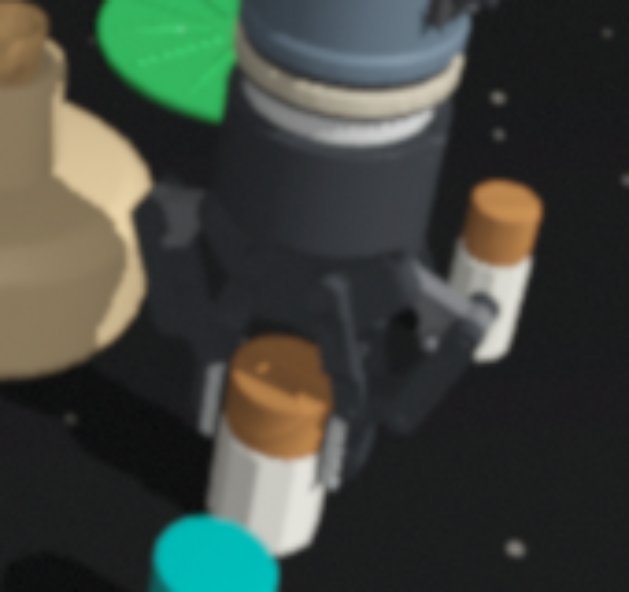

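>>> carry_out --pt "0 0 1 0 0 0 3.5" --pt "0 0 2 0 0 0 3.5" --pt "0 0 4 0 0 0 3.5" --pt "0 0 7 0 0 0 3.5" --pt "0 0 10 0 0 0 3.5" --pt "0 0 13 0 0 0 3.5" --pt "0 0 16 0 0 0 3.5" --pt "0 0 18 0 0 0 3.5" --pt "0 0 18 0 0 0 3.5" --pt "0 0 18 0 0 0 3.5"

```text
time_s: 9.55
position: [0.6191, 0.2021, 0.1819]
ee_rot: [-3.142, 0.003, -3.139]
ft_force: [-0.2, -0.5, -1.1]
width: 0.0413
```

```bash
python3 - <<'E'
from h import *
s=r.sense();print(s['position'],s['ft_force'],s['width'])
b=r.snapshot('scene');save(b,'s11.png');save(r.snapshot('wrist'),'w11.png')
print(proj('scene',[s['position']]))
E
```

```text
[0.61905434 0.20209136 0.18193971] [-0.21242599 -0.53929364 -1.05705384] 0.04134343921562964
[[455.96116009 261.82171907]]
```

View pics/s11.png

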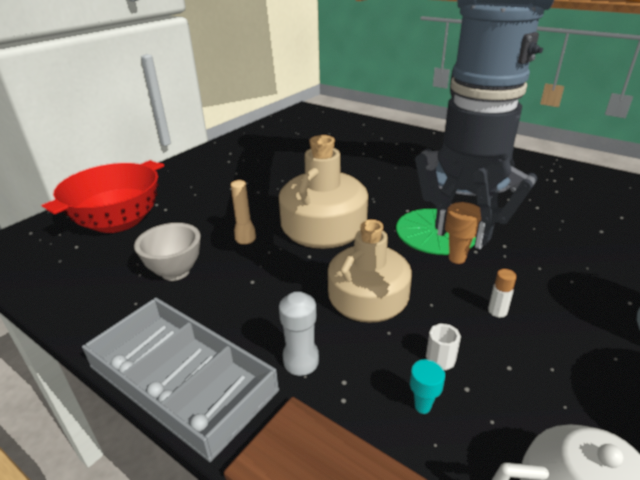

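View pics/w11.png

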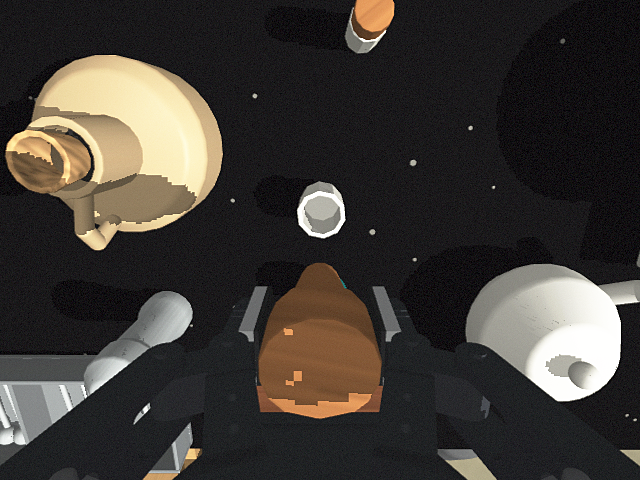

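```bash
python3 - <<'E'
import cv2
from h import *
im=cv2.imread('pics/w11.png')
cv2.imwrite('pics/w11c.png',cv2.resize(im[110:250,0:130],None,fx=4.2,fy=4.2,interpolation=3))
cv2.imwrite('pics/w11d.png',cv2.resize(im[170:250,280:360],None,fx=7,fy=7,interpolation=3))
im=cv2.imread('pics/s11.png')
cv2.imwrite('pics/s11c.png',cv2.resize(im[190:380,410:530],None,fx=3.1,fy=3.1,interpolation=3))
E
```

```text
(no output)
```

View pics/w11c.png

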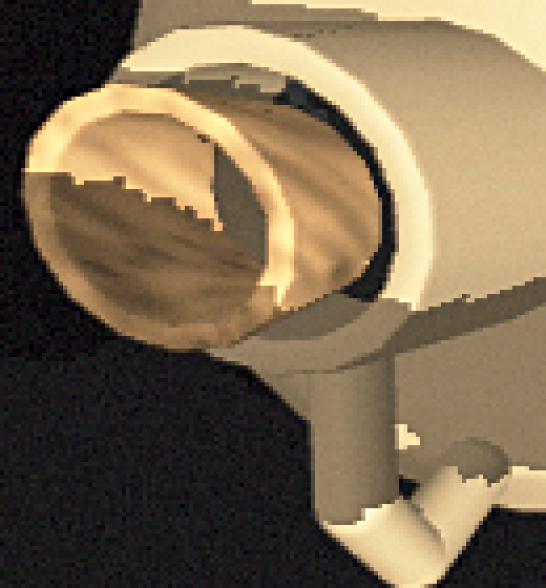

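View pics/w11d.png

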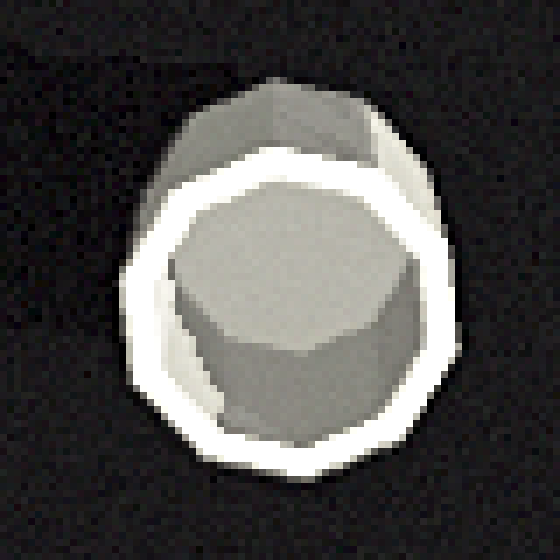

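View pics/s11c.png

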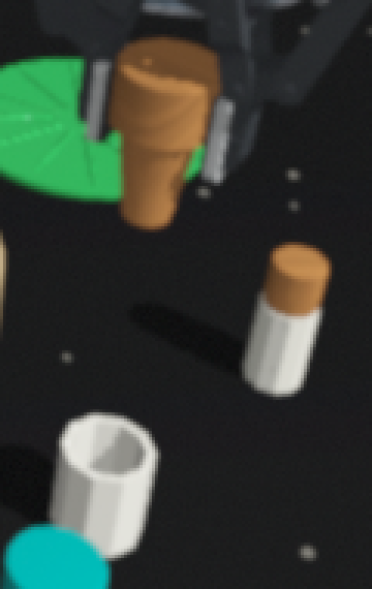

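```bash
python3 - <<'E'
from h import *
print('cup wrist',atz('wrist',(321.4,215),.051),'scene',atz('scene',(445.2,333.5),.051))
print('bush wrist',atz('wrist',(37.6,161.7),.150))
# if camera really dz higher
for dz in(.003,.006): print(dz,atz('wrist',(321.4,215),.051-dz),atz('wrist',(37.6,161.7),.15-dz))
print('tip ', [atz('scene',(457.7,258.9),z) for z in(.185,.187,.189)])
print('head', atz('scene',((168/3.1+410),190+60/3.1),.259))
E
```

```text
cup wrist [0.62162805 0.20505038 0.051     ] scene [0.61671212 0.20386557 0.051     ]
bush wrist [0.56477716 0.04224414 0.15      ]
0.003 [0.62242052 0.20507156 0.048     ] [0.56512427 0.03991367 0.147     ]
0.006 [0.62321299 0.20509275 0.045     ] [0.56547138 0.0375832  0.144     ]
tip  [array([0.61593124, 0.20271619, 0.185     ]), array([0.6186386 , 0.20353604, 0.187     ]), array([0.62134595, 0.20435589, 0.189     ])]
head [0.61678167 0.20030654 0.259     ]
```

>>> carry_out --pt "-1.5 -3 0 0 0 0 3.5" --pt "-2.5 -6 0 0 0 0 3.5" --pt "-3.5 -9 0 0 0 0 3.5" --pt "-4.5 -12 0 0 0 0 3.5" --pt "-5 -14.5 0 0 0 0 3.5" --pt "-5.4 -15.9 0 0 0 0 3.5" --pt "-5.4 -15.9 0 0 0 0 3.5" --pt "-5.4 -15.9 0 0 0 0 3.5" --pt "-5.4 -15.9 0 0 0 0 3.5"

```text
time_s: 10.55
position: [0.5644, 0.0456, 0.18]
ee_rot: [3.141, -0.0, -3.135]
ft_force: [-0.3, -0.1, -0.4]
width: 0.0411
```

```bash
python3 - <<'E'
from h import *
s=r.sense();print(s['position'],s['ft_force'],s['width'],s['ee_rot'])
b=r.snapshot('scene');save(cv2.resize(b[150:330,310:450],None,fx=3.3,fy=3.3,interpolation=3),'s12.png');save(r.snapshot('wrist'),'w12.png');t=r.snapshot('top');save(cv2.resize(t[180:330,200:360],None,fx=3.5,fy=3.5,interpolation=3),'t12.png')
E
```

```text
[0.56436933 0.04556656 0.17999047] [-0.28355965 -0.11872662 -0.4482322 ] 0.04113477741359977 [ 3.14132322e+00 -1.64475911e-04 -3.13518775e+00]
```

View pics/s12.png

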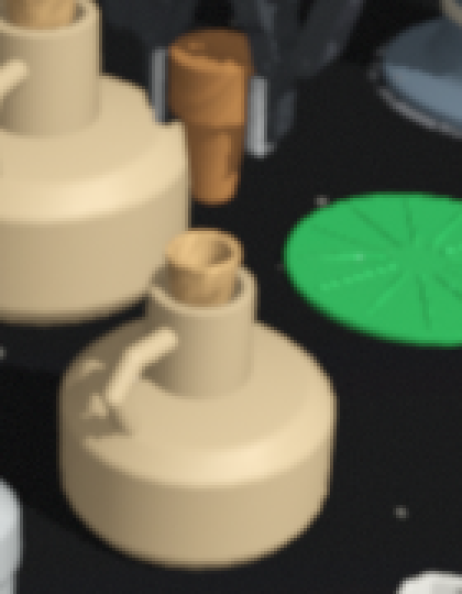

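View pics/w12.png

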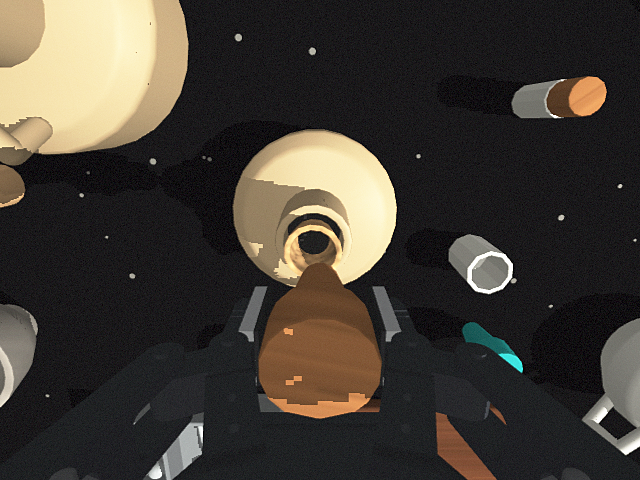

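View pics/t12.png

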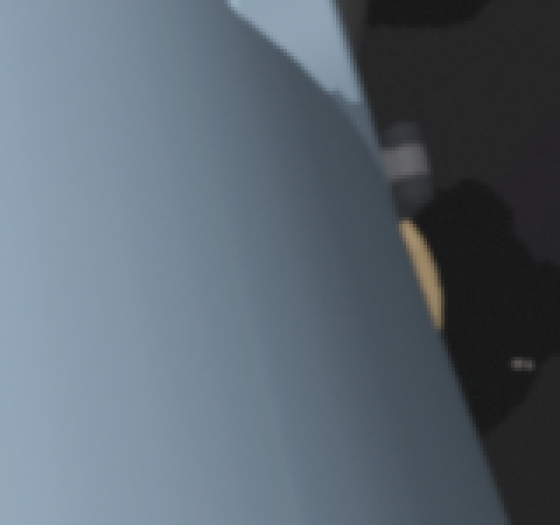

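```bash
python3 - <<'E'
from h import *
print('bush wrist',atz('wrist',(313.5,246),.150),r.sense()['position'])
print('tip',atz('scene',(374.5,208.5),.185),'bush',atz('scene',(371.8,225.8),.15))
print(proj('scene',[[.5645,.0456,.185],[.5645,.0425,.185],[.5645,.0425,.15]]))
E
```

```text
bush wrist [0.56123931 0.04202806 0.15      ] [0.56430495 0.04491999 0.18012555]
tip [0.5650298  0.04757176 0.185     ] bush [0.56179431 0.04238613 0.15      ]
[[373.56870837 207.99148714]
 [371.8321784  207.42158353]
 [370.97799738 226.58165355]]
```

>>> carry_out --pt "-0.1 -0.3 0 0 0 0 3.5" --pt "-0.1 -0.3 0 0 0 0 3.5" --pt "-0.1 -0.3 -1 0 0 0 3.5" --pt "-0.1 -0.3 -2 0 0 0 3.5" --pt "-0.1 -0.3 -3 0 0 0 3.5" --pt "-0.1 -0.3 -3 0 0 0 3.5" --pt "-0.1 -0.3 -3 0 0 0 3.5"

```text
time_s: 11.4
position: [0.563, 0.0419, 0.1495]
ee_rot: [-3.141, -0.001, -3.136]
ft_force: [-0.4, -0.5, -0.4]
width: 0.0412
```

```bash
python3 - <<'E'
from h import *
s=r.sense();print(s['position'],s['ft_force'],s['width'],s['ee_rot'])
b=r.snapshot('scene');save(cv2.resize(b[150:330,310:450],None,fx=3.3,fy=3.3,interpolation=3),'s13.png');save(r.snapshot('wrist')[180:420,200:440],'w13.png')
E
```

```text
[0.56304816 0.04187228 0.14954099] [-0.42466538 -0.45982643 -0.39038252] 0.04118182720872444 [-3.14115453e+00 -1.10889493e-03 -3.13580252e+00]
```

View pics/s13.png

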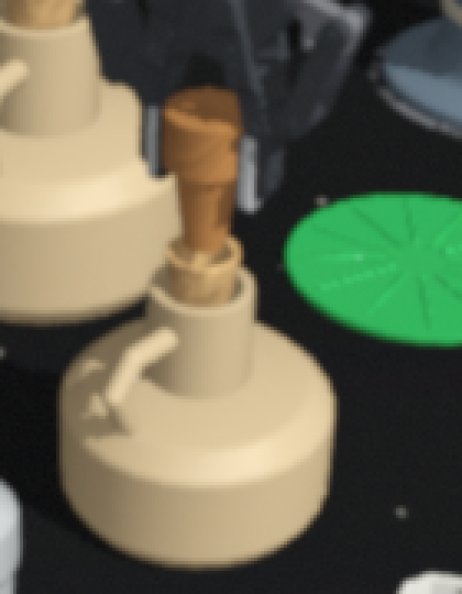

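View pics/w13.png

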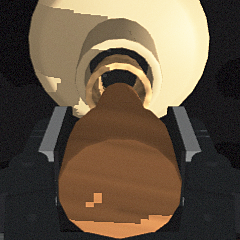

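>>> carry_out --pt "0 0 -0.5 0 0 0 3.5" --pt "0 0 -1 0 0 0 3.5" --pt "0 0 -1.5 0 0 0 3.5" --pt "0 0 -2 0 0 0 3.5" --pt "0 0 -2 0 0 0 3.5" --pt "0 0 -2 0 0 0 3.5"

```text
time_s: 12.1
position: [0.5636, 0.0419, 0.1302]
ee_rot: [-3.141, 0.0, -3.136]
ft_force: [0.6, -0.6, 0.2]
width: 0.0408
```

```bash
python3 - <<'E'
from h import *
s=r.sense();print(s['position'],s['ft_force'],s['torque'],s['width'],s['ee_rot'])
b=r.snapshot('scene');save(cv2.resize(b[150:330,310:450],None,fx=3.3,fy=3.3,interpolation=3),'s14.png');save(r.snapshot('wrist')[180:420,200:440],'w14.png')
E
```

```text
[0.56358802 0.04189897 0.13016568] [ 0.63357653 -0.55576944  0.16491623] [ 0.02074127  0.00060867 -0.01531818] 0.040780551841570006 [-3.14135686e+00  2.03010945e-04 -3.13586847e+00]
```

View pics/s14.png

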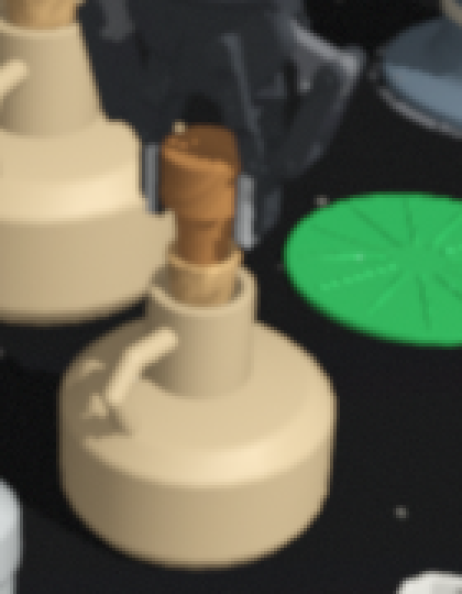

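View pics/w14.png

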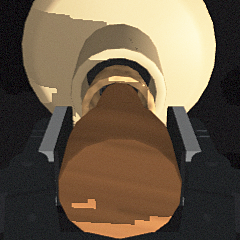

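>>> carry_out --pt "0 0 -0.3 0 0 0 3.5" --pt "0 0 -0.6 0 0 0 3.5" --pt "0 0 -0.8 0 0 0 3.5" --pt "0 0 -0.8 0 0 0 3.5"

```text
time_s: 12.6
position: [0.5635, 0.0419, 0.1221]
ee_rot: [-3.141, 0.0, -3.136]
ft_force: [0.2, 0.2, -0.4]
width: 0.041
```

>>> carry_out --pt "0 0 -0.15 0 0 0 3.5" --pt "0 0 -0.3 0 0 0 3.5" --pt "0 0 -0.3 0 0 0 3.5"

```text
time_s: 12.9
position: [0.5632, 0.0417, 0.1188]
ee_rot: [-3.141, -0.001, -3.136]
ft_force: [-0.7, -0.2, -0.3]
width: 0.0411
```

>>> carry_out --pt "0 0 -0.15 0 0 0 3.5" --pt "0 0 -0.3 0 0 0 3.5" --pt "0 0 -0.3 0 0 0 3.5"

```text
time_s: 13.2
position: [0.5629, 0.0414, 0.1155]
ee_rot: [-3.141, -0.001, -3.136]
ft_force: [-1.2, -1.4, -1.1]
width: 0.0406
```

```bash
python3 - <<'E'
from h import *
s=r.sense();print(s['position'],s['ft_force'],s['torque'],s['width'],s['ee_rot'])
b=r.snapshot('scene');save(cv2.resize(b[150:330,310:450],None,fx=3.3,fy=3.3,interpolation=3),'s15.png');save(r.snapshot('wrist')[180:420,200:440],'w15.png')
E
```

```text
[0.56286754 0.04143281 0.11550516] [-1.17069926 -1.43287327 -1.08948886] [-0.26275206  0.30371492  0.01332954] 0.04056256923049662 [-3.14076447e+00 -1.37956779e-03 -3.13614586e+00]
```

View pics/s15.png

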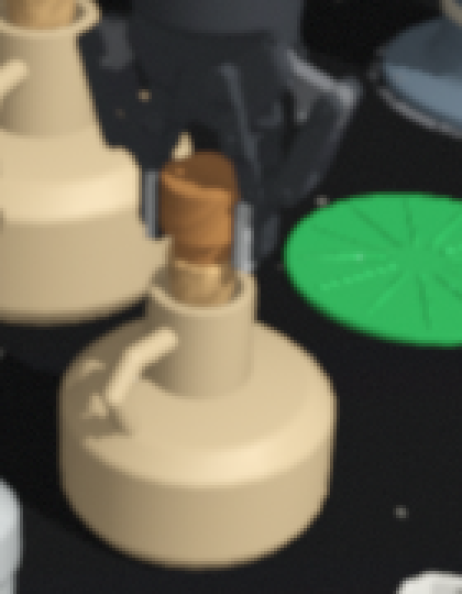

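>>> carry_out --pt "-0.1 -0.1 0 0 0 0 3.5" --pt "-0.1 -0.1 -0.2 0 0 0 3.5" --pt "-0.1 -0.1 -0.2 0 0 0 3.5"

```text
time_s: 13.6
position: [0.5625, 0.0412, 0.1138]
ee_rot: [3.141, 0.0, -3.136]
ft_force: [0.4, 1.9, 0.9]
width: 0.0409
```

```bash
python3 - <<'E'
from h import *
s=r.sense();print(s['position'],s['ft_force'],s['torque'],s['width'],s['ee_rot'])
E
```

```text
[0.56247229 0.0412279  0.11383367] [0.43152548 1.88307712 0.9078214 ] [ 0.33288243 -0.02023452 -0.06212819] 0.04086398668278743 [ 3.14145794e+00  1.53306562e-05 -3.13568935e+00]
```

>>> carry_out --pt "0 0.05 -0.1 0 0 0 3.5" --pt "0 0.05 -0.2 0 0 0 3.5" --pt "0 0.05 -0.2 0 0 0 3.5"

```text
time_s: 13.9
position: [0.5629, 0.0413, 0.1135]
ee_rot: [-3.142, 0.001, -3.136]
ft_force: [-2.8, -0.4, 11.3]
width: 0.041
```

```bash
python3 - <<'E'
from h import *
s=r.sense();print(s['position'],s['ft_force'],s['torque'],s['width'],s['ee_rot'])
b=r.snapshot('scene');save(cv2.resize(b[150:330,310:450],None,fx=3.3,fy=3.3,interpolation=3),'s16.png')
E
```

```text
[0.56285274 0.04126922 0.11349064] [-2.79285169 -0.39829082 11.27406397] [-0.16854157  0.81319254  0.02589786] 0.04103596793432608 [-3.14154488e+00  8.48843837e-04 -3.13610240e+00]
```

View pics/s16.png

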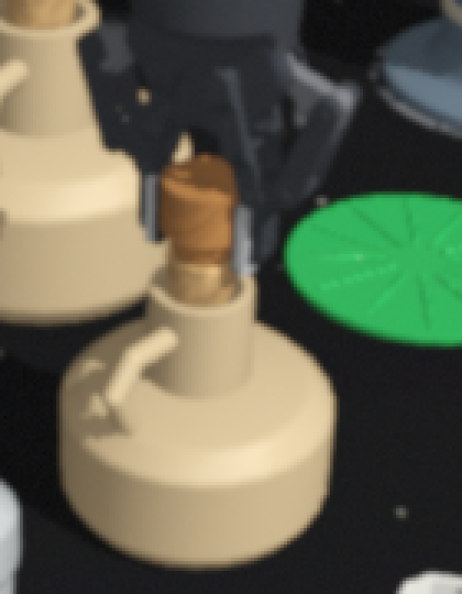

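>>> carry_out --pt "0 0 0.15 0 0 0 3.9" --pt "0 0 0.15 0 0 0 4.6" --pt "0 0 0.15 0 0 0 6" --pt "0 0 0.15 0 0 0 7.5" --pt "0 0 0.15 0 0 0 8" --pt "0 0 3 0 0 0 8" --pt "0 0 7 0 0 0 8" --pt "0 0 11 0 0 0 8" --pt "0 0 13 0 0 0 8" --pt "0 0 13 0 0 0 8"

```text
time_s: 14.95
position: [0.5651, 0.0414, 0.2471]
ee_rot: [3.14, 0.008, -3.136]
ft_force: [0.8, 0.6, 0.1]
width: 0.0798
```

```bash
python3 - <<'E'
from h import *
s=r.sense();print(s['position'],s['ft_force'],s['torque'],s['width'],s['ee_rot'])
b=r.snapshot('scene');save(cv2.resize(b[150:330,310:450],None,fx=3.3,fy=3.3,interpolation=3),'s17.png')
save(r.snapshot('wrist'),'w17.png')
E
```

```text
[0.56507026 0.04144546 0.24713982] [0.83271169 0.57482226 0.09192688] [-0.0341391  0.0266845 -0.0457384] 0.07980550429962209 [ 3.1404656   0.00817762 -3.13608812]
```

View pics/s17.png

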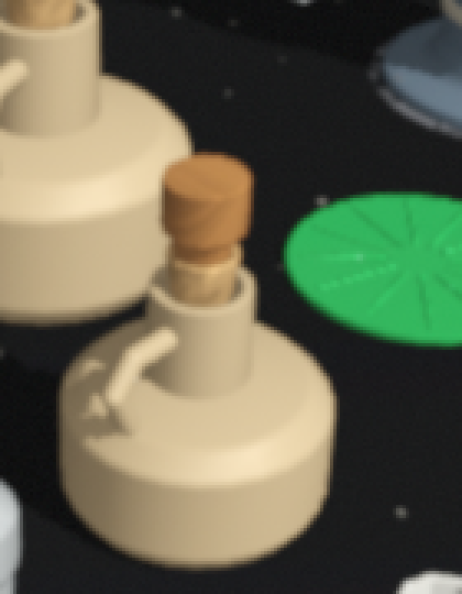

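View pics/w17.png

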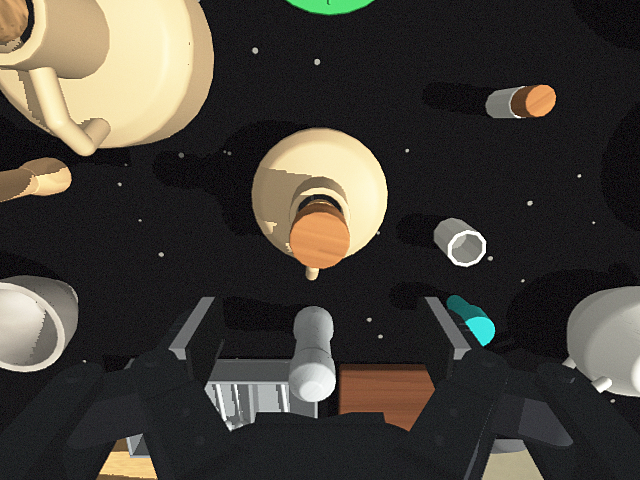

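>>> carry_out --pt "0 -3 0 0 0 0 8" --pt "-0.5 -7 0 0 0 0 8" --pt "-1 -11 0 0 0 0 8" --pt "-1.5 -15 0 0 0 0 8" --pt "-2 -19 0 0 0 0 8" --pt "-3 -23 0 0 0 0 8" --pt "-4 -27 0 0 0 0 8" --pt "-4.5 -30 0 0 0 0 8" --pt "-5 -31 0 0 0 0 8" --pt "-5 -31 0 0 0 0 8" --pt "-5 -31 0 0 0 0 8" --pt "-5 -31 0 0 0 0 8"

```text
time_s: 16.25
position: [0.5133, -0.2663, 0.2426]
ee_rot: [3.14, 0.0, -3.132]
ft_force: [0.5, 0.8, -0.6]
width: 0.08
```

```bash
python3 - <<'E'
from h import *
s=r.sense();print(s['position'],s['ft_force'],s['width'],s['ee_rot'])
save(r.snapshot('wrist'),'w18.png')
print(r.landmark_of('wrist','pestle_center'))
b=r.snapshot('scene');save(b,'s18.png')
E
```

```text
[ 0.51329662 -0.26628969  0.24258116] [ 0.52317155  0.79303086 -0.63609808] 0.07996244937298855 [ 3.14022097e+00  2.23519217e-05 -3.13247413e+00]
[{'pixel': [233.6, 314.2], 'confidence': 0.64}]
```

View pics/w18.png

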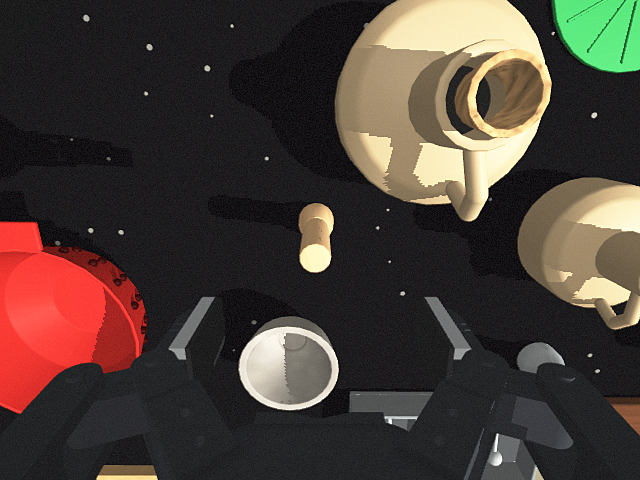

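View pics/s18.png

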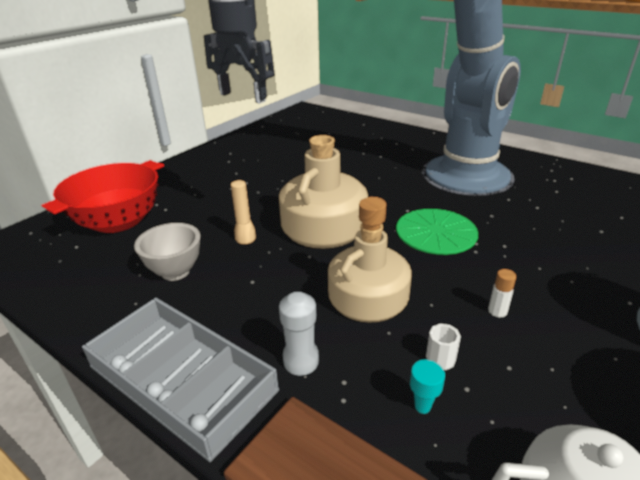

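```bash
python3 - <<'E'
from h import *
print(atz('wrist',(315,257.5),.13))
a=[atz('top',(481,231),.13),atz('scene',(239,184),.13)];print(a)
im=cv2.imread('pics/w18.png');cv2.imwrite('pics/w18c.png',cv2.resize(im[190:285,280:350],None,fx=6,fy=6,interpolation=3))
im=cv2.imread('pics/scene0.png');cv2.imwrite('pics/s0p.png',cv2.resize(im[170:255,210:280],None,fx=6,fy=6,interpolation=3))
im=cv2.imread('pics/top0.png');cv2.imwrite('pics/t0p.png',cv2.resize(im[210:270,430:500],None,fx=6,fy=6,interpolation=3))
E
```

```text
[ 0.55061263 -0.26987084  0.13      ]
[array([ 0.55015466, -0.269732  ,  0.13      ]), array([ 0.54929025, -0.26551553,  0.13      ])]
```

View pics/w18c.png

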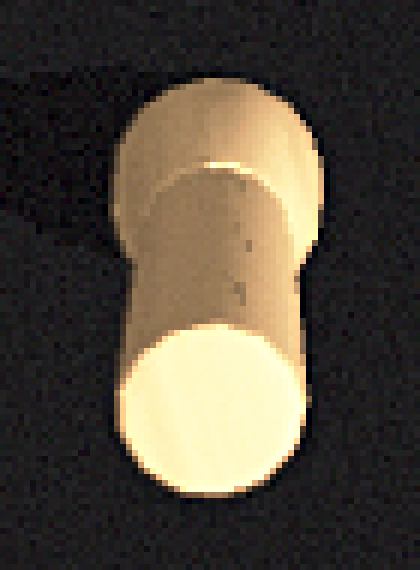

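View pics/s0p.png

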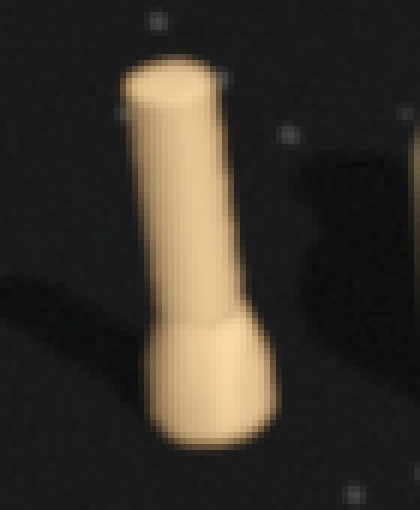

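View pics/t0p.png

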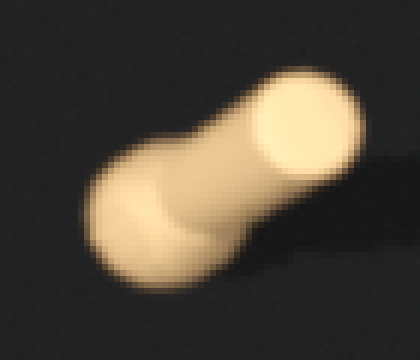

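>>> carry_out --pt "2 -0.3 -2 0 0 0 8" --pt "3.7 -0.3 -5 0 0 0 8" --pt "3.7 -0.3 -8 0 0 0 8" --pt "3.7 -0.3 -10 0 0 0 8" --pt "3.7 -0.3 -11 0 0 0 8" --pt "3.7 -0.3 -11 0 0 0 8" --pt "3.7 -0.3 -11 0 0 0 8"

```text
time_s: 17.1
position: [0.5509, -0.2704, 0.1341]
ee_rot: [-3.141, 0.002, -3.133]
ft_force: [0.5, 0.6, 0.6]
width: 0.0802
```

```bash
python3 - <<'E'
from h import *
s=r.sense();print(s['position'],s['ft_force'],s['width'],s['ee_rot'])
save(r.snapshot('wrist'),'w19.png')
E
```

```text
[ 0.55091321 -0.2703822   0.1340916 ] [0.46764278 0.60709172 0.61922846] 0.08023077798125272 [-3.14143245e+00  2.25362432e-03 -3.13321263e+00]
```

View pics/w19.png

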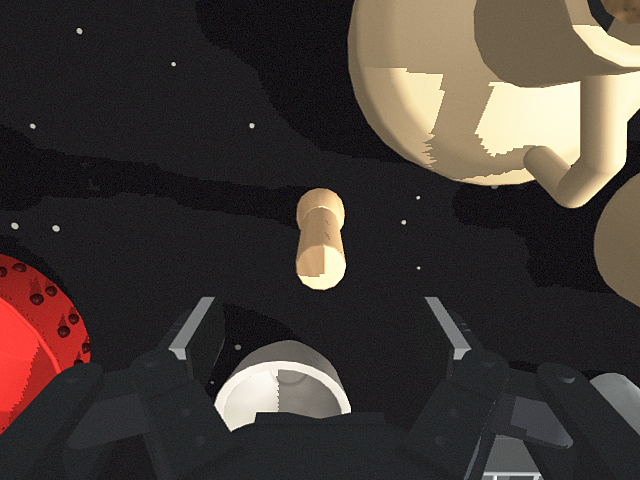

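```bash
python3 - <<'E'
from h import *
print(atz('wrist',(321,267.5),.13),r.sense()['position'])
E
```

```text
[ 0.55136659 -0.26895803  0.13      ] [ 0.55112462 -0.2705721   0.13452952]
```

>>> carry_out --pt "0 0 -3 0 0 0 8" --pt "0 0 -6 0 0 0 8" --pt "0 0 -8 0 0 0 8" --pt "0 0 -8 0 0 0 8" --pt "0 0 -8 0 0 0 8"

```text
time_s: 17.65
position: [0.5521, -0.2711, 0.0559]
ee_rot: [-3.14, 0.005, -3.133]
ft_force: [-0.1, -0.2, -0.2]
width: 0.08
```

```bash
python3 - <<'E'
from h import *
s=r.sense();print(s['position'],s['ft_force'],s['width'],s['ee_rot'])
save(r.snapshot('wrist'),'w20.png')
b=r.snapshot('scene');save(cv2.resize(b[120:270,180:300],None,fx=4,fy=4,interpolation=3),'s20.png')
E
```

```text
[ 0.55205436 -0.27110716  0.05588742] [-0.12632574 -0.19419966 -0.21392063] 0.07996704388803189 [-3.14027583  0.00505267 -3.1334714 ]
```

View pics/w20.png

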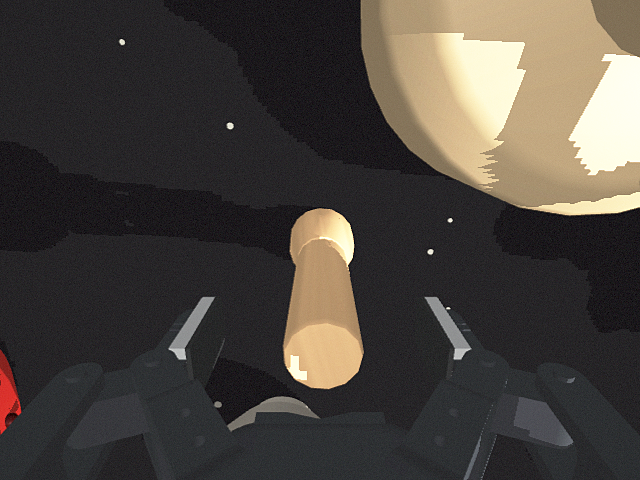

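View pics/s20.png

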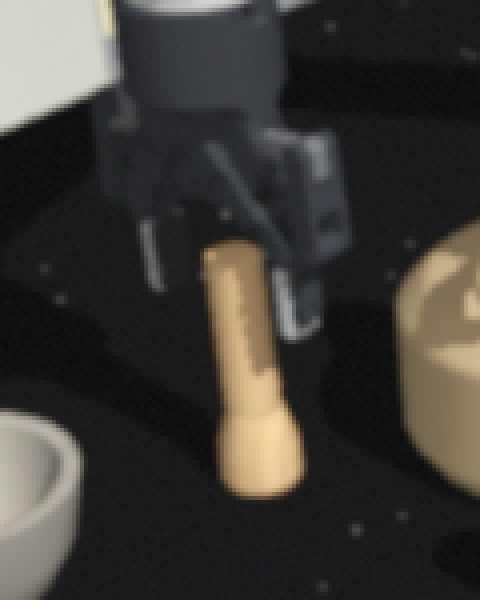

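>>> carry_out --pt "0 0.1 -1.2 0 0 0 8" --pt "0 0.1 -2.2 0 0 0 8" --pt "0 0.1 -2.2 0 0 0 7" --pt "0 0.1 -2.2 0 0 0 5.5" --pt "0 0.1 -2.2 0 0 0 4" --pt "0 0.1 -2.2 0 0 0 3" --pt "0 0.1 -2.2 0 0 0 2.2" --pt "0 0.1 -2.2 0 0 0 2.2" --pt "0 0.1 -2.2 0 0 0 2.2" --squeeze 70

```text
time_s: 18.65
position: [0.5529, -0.2705, 0.0351]
ee_rot: [-3.139, 0.007, -3.133]
ft_force: [-0.3, 0.2, 4.2]
width: 0.0262
```

```bash
python3 - <<'E'
from h import *
s=r.sense();print(s['position'],s['ft_force'],s['torque'],s['width'],s['ee_rot'])
save(r.snapshot('wrist'),'w21.png')
b=r.snapshot('scene');save(cv2.resize(b[120:270,180:300],None,fx=4,fy=4,interpolation=3),'s21.png')
E
```

```text
[ 0.55294731 -0.27053392  0.03510543] [-0.26082128  0.2434307   4.21689019] [ 0.08839013  0.02785259 -0.00157309] 0.026219790703799723 [-3.13936824  0.00749185 -3.1334284 ]
```

View pics/s21.png

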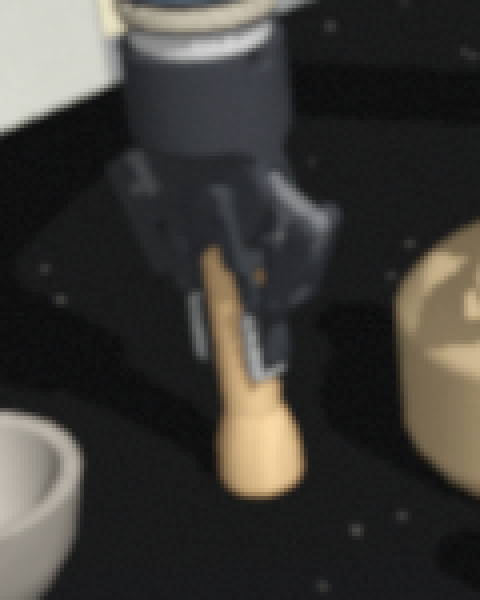

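View pics/w21.png

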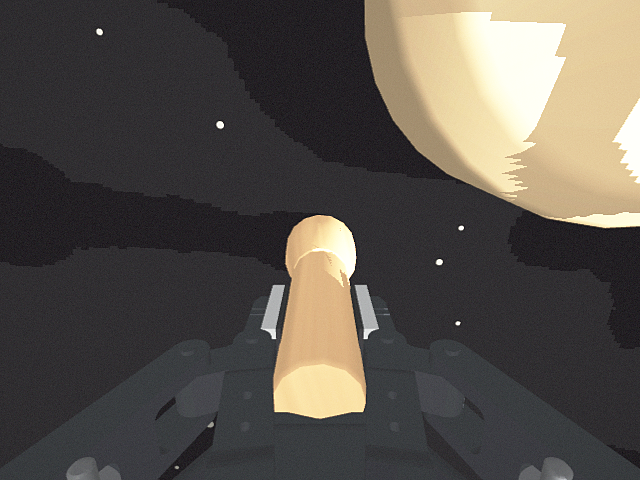

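>>> carry_out --pt "0 0 1 0 0 0 2.2" --pt "0 0 3 0 0 0 2.2" --pt "0 0 6 0 0 0 2.2" --pt "0 0 10 0 0 0 2.2" --pt "0 0 14 0 0 0 2.2" --pt "0 0 18 0 0 0 2.2" --pt "0 0 22 0 0 0 2.2" --pt "0 0 25 0 0 0 2.2" --pt "0 0 25 0 0 0 2.2" --pt "0 0 25 0 0 0 2.2"

```text
time_s: 19.75
position: [0.5525, -0.2704, 0.2851]
ee_rot: [-3.14, 0.007, -3.134]
ft_force: [0.4, 0.3, -2.5]
width: 0.0268
```

>>> carry_out --pt "0 2 0 0 0 0 2.2" --pt "0 5 0 0 0 0 2.2" --pt "0 9 0 0 0 0 2.2" --pt "0 13 0 0 0 0 2.2" --pt "0 17 0 0 0 0 2.2" --pt "0.5 21 0 0 0 0 2.2" --pt "1 25 0 0 0 0 2.2" --pt "1 28 0 0 0 0 2.2" --pt "1 30 0 0 0 0 2.2" --pt "1 31.2 0 0 0 0 2.2" --pt "1 31.2 0 0 0 0 2.2" --pt "1 31.2 0 0 0 0 2.2" --pt "1 31.2 0 0 0 0 2.2"

```text
time_s: 21.05
position: [0.5623, 0.0396, 0.2847]
ee_rot: [-3.139, 0.007, -3.136]
ft_force: [-1.0, -0.3, -1.7]
width: 0.0263
```

```bash
python3 - <<'E'
from h import *
s=r.sense();print(s['position'],s['ft_force'],s['torque'],s['width'],s['ee_rot'])
save(r.snapshot('wrist'),'w22.png')
b=r.snapshot('scene');save(cv2.resize(b[80:330,300:460],None,fx=2.4,fy=2.4,interpolation=3),'s22.png')
E
```

```text
[0.56234616 0.03957404 0.28474424] [-1.03040486 -0.29862536 -1.67087118] [-0.03551931 -0.03972263 -0.04351953] 0.02632759586671602 [-3.13867608  0.00670463 -3.13647073]
```

View pics/s22.png

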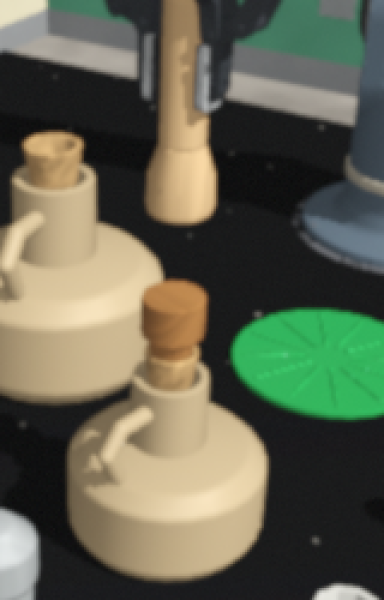

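View pics/w22.png

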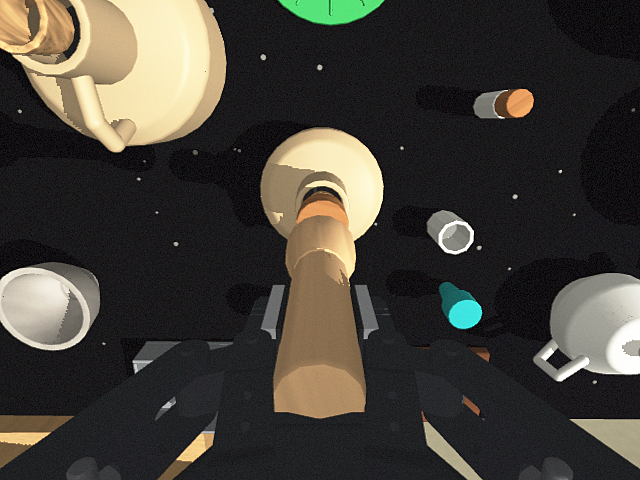

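>>> carry_out --pt "0.1 0.2 -1 0 0 0 2.2" --pt "0.1 0.2 -2 0 0 0 2.2" --pt "0.1 0.2 -3 0 0 0 2.2" --pt "0.1 0.2 -4 0 0 0 2.2" --pt "0.1 0.2 -4.6 0 0 0 2.2" --pt "0.1 0.2 -5 0 0 0 2.2" --pt "0.1 0.2 -5 0 0 0 2.2" --pt "0.1 0.2 -5 0 0 0 2.2" --squeeze 90

```text
time_s: 21.95
position: [0.5637, 0.042, 0.2353]
ee_rot: [-3.139, 0.008, -3.136]
ft_force: [0.9, 0.4, -1.1]
width: 0.026
```

```bash
python3 - <<'E'
from h import *
s=r.sense();print(s['position'],s['ft_force'],s['torque'],s['width'],s['ee_rot'])
save(r.snapshot('wrist'),'w23.png')
b=r.snapshot('scene');save(cv2.resize(b[80:330,300:460],None,fx=2.4,fy=2.4,interpolation=3),'s23.png')
E
```

```text
[0.56372431 0.042041   0.2353026 ] [ 0.91458228  0.43657689 -1.0741671 ] [ 0.00884707 -0.00950372 -0.01688519] 0.025993358491197775 [-3.13922048  0.00782896 -3.13606101]
```

View pics/s23.png

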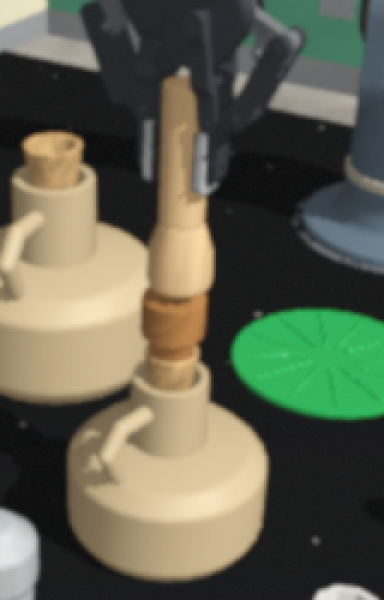

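View pics/w23.png

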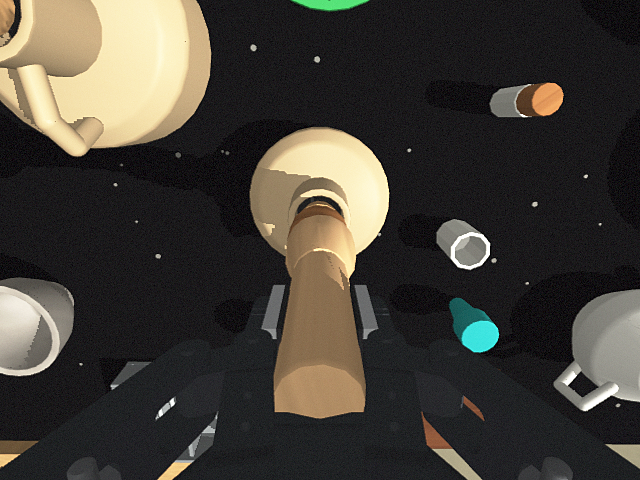

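```bash
python3 - <<'E'
from h import *
b=r.snapshot('scene');save(cv2.resize(b[170:250,340:410],None,fx=7,fy=7,interpolation=3),'s24.png')
p=lambda *a:proj('scene',[a])[0]
print((p(.563,.0415,.2)-[340,170])*7,(p(.563,.0415,.191)-[340,170])*7, (p(.573,.0415,.191)-p(.563,.0415,.191))*7,(p(.563,.0515,.191)-p(.563,.0415,.191))*7)
E
```

```text
[225.0901029  198.15966035] [223.49066038 234.12791757] [-23.76880374  18.95483765] [39.5058591  12.77129212]
```

View pics/s24.png

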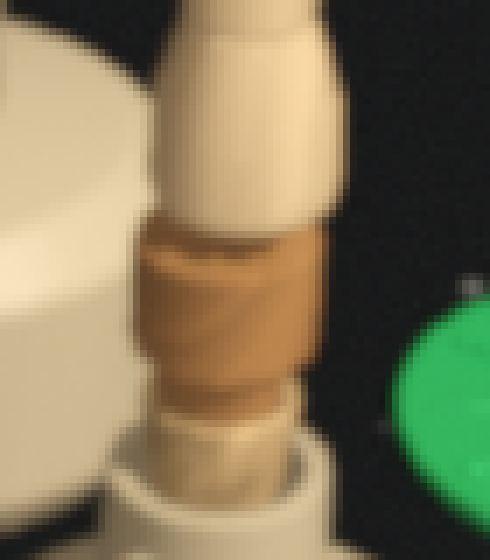

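>>> carry_out --pt "0.4 -0.1 0 0 0 0 2.2" --pt "0.4 -0.1 0 0 0 0 2.2" --pt "0.4 -0.1 0 0 0 0 2.2"

```text
time_s: 22.4
position: [0.568, 0.0409, 0.2356]
ee_rot: [-3.139, 0.008, -3.136]
ft_force: [0.2, 0.7, -0.4]
width: 0.0263
```

```bash
python3 - <<'E'
from h import *
s=r.sense();print(s['position'],s['ft_force'],s['ee_rot'])
b=r.snapshot('scene');save(cv2.resize(b[170:250,340:410],None,fx=7,fy=7,interpolation=3),'s25.png')
w=r.snapshot('wrist');save(cv2.resize(w[180:300,260:380],None,fx=4,fy=4,interpolation=3),'w25.png')
E
```

```text
[0.56796304 0.04094144 0.23561876] [ 0.15470177  0.67589625 -0.37270269] [-3.13931325  0.00838837 -3.13635115]
```

View pics/s25.png

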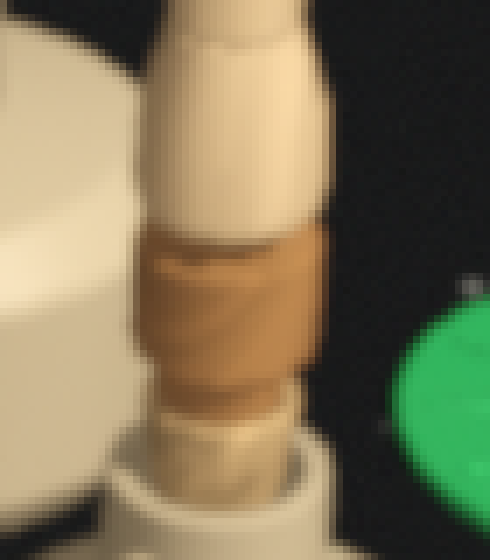

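View pics/w25.png

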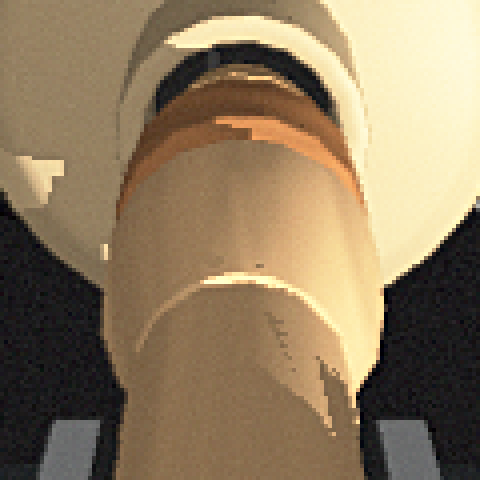

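>>> carry_out --pt "-0.1 0 -0.3 0 0 0 2.2" --pt "-0.1 0 -0.6 0 0 0 2.2" --pt "-0.1 0 -0.8 0 0 0 2.2" --pt "-0.1 0 -0.8 0 0 0 2.2"

```text
time_s: 22.9
position: [0.5664, 0.041, 0.227]
ee_rot: [-3.139, 0.007, -3.136]
ft_force: [0.3, -0.3, -1.1]
width: 0.0262
```

>>> carry_out --pt "0 0 -0.15 0 0 0 2.2" --pt "0 0 -0.3 0 0 0 2.2" --pt "0 0 -0.3 0 0 0 2.2"

```text
time_s: 23.2
position: [0.5671, 0.0409, 0.2259]
ee_rot: [-3.14, 0.009, -3.136]
ft_force: [-1.9, -0.3, 6.2]
width: 0.0262
```

>>> carry_out --pt "0 0 -0.15 0 0 0 2.2" --pt "0 0 -0.3 0 0 0 2.2" --pt "0 0 -0.35 0 0 0 2.2" --pt "0 0 -0.35 0 0 0 2.2"

```text
time_s: 23.6
position: [0.5676, 0.0409, 0.2252]
ee_rot: [-3.14, 0.011, -3.136]
ft_force: [-3.1, 0.1, 11.8]
width: 0.026
```

>>> carry_out --pt "-0.1 0 -0.2 0 0.2 0 2.2" --pt "-0.1 0 -0.4 0 0.2 0 2.2" --pt "-0.1 0 -0.5 0 0.2 0 2.2" --pt "-0.1 0 -0.5 0 0.2 0 2.2"

```text
time_s: 24.0
position: [0.5675, 0.0409, 0.2234]
ee_rot: [-3.141, 0.011, -3.137]
ft_force: [-3.4, -0.4, 12.3]
width: 0.0265
```

>>> carry_out --pt "-0.1 0 -0.2 0 0.2 0 2.2" --pt "-0.1 0 -0.4 0 0.2 0 2.2" --pt "-0.1 0 -0.6 0 0.2 0 2.2" --pt "-0.1 0 -0.6 0 0.2 0 2.2" --pt "-0.1 0 -0.6 0 0.2 0 2.2"

```text
time_s: 24.5
position: [0.5675, 0.0408, 0.2204]
ee_rot: [-3.141, 0.01, -3.137]
ft_force: [-4.1, -0.3, 12.8]
width: 0.0264
```

```bash
python3 - <<'E'
from h import *
s=r.sense();print(s['position'],s['ft_force'],s['torque'],s['ee_rot'])
b=r.snapshot('scene');save(cv2.resize(b[120:250,330:420],None,fx=4.6,fy=4.6,interpolation=3),'s26.png')
E
```

```text
[0.56750743 0.04081733 0.22042693] [-4.09673702 -0.33610969 12.75465596] [-2.13303190e-01  1.07330741e+00 -4.65706856e-04] [-3.14149451  0.01026211 -3.13677245]
```

View pics/s26.png

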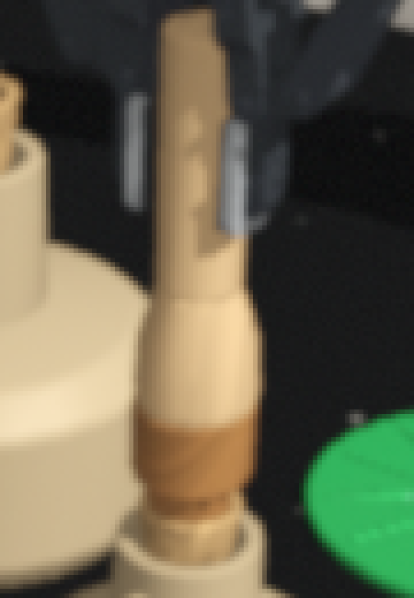

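>>> carry_out --pt "-0.1 0 -0.3 0 0.1 0 2.2" --pt "-0.1 0 -0.5 0 0.1 0 2.2" --pt "-0.1 0 -0.6 0 0.1 0 2.2" --pt "-0.1 0 -0.6 0 0.1 0 2.2" --pt "-0.1 0 -0.6 0 0.1 0 2.2"

```text
time_s: 25.05
position: [0.5674, 0.0407, 0.2175]
ee_rot: [3.141, 0.011, -3.137]
ft_force: [-3.2, -0.2, 12.9]
width: 0.0265
```

>>> carry_out --pt "-0.1 0 -0.3 0 0.1 0 2.2" --pt "-0.1 0 -0.5 0 0.1 0 2.2" --pt "-0.1 0 -0.6 0 0.1 0 2.2" --pt "-0.1 0 -0.6 0 0.1 0 2.2" --pt "-0.1 0 -0.6 0 0.1 0 2.2"

```text
time_s: 25.55
position: [0.5673, 0.0407, 0.2145]
ee_rot: [3.14, 0.013, -3.137]
ft_force: [-3.0, -0.9, 12.9]
width: 0.0264
```

>>> carry_out --pt "-0.1 0 -0.3 0 0.1 0 2.2" --pt "-0.1 0 -0.5 0 0.1 0 2.2" --pt "-0.1 0 -0.6 0 0.1 0 2.2" --pt "-0.1 0 -0.6 0 0.1 0 2.2" --pt "-0.1 0 -0.6 0 0.1 0 2.2"

```text
time_s: 26.05
position: [0.5673, 0.0407, 0.2115]
ee_rot: [3.14, 0.014, -3.137]
ft_force: [-3.3, -0.9, 12.8]
width: 0.0261
```

>>> carry_out --pt "-0.1 0 -0.3 0 0.5 0 2.2" --pt "-0.1 0 -0.5 0 0.5 0 2.2" --pt "-0.1 0 -0.6 0 0.5 0 2.2" --pt "-0.1 0 -0.6 0 0.5 0 2.2" --pt "-0.1 0 -0.6 0 0.5 0 2.2"

```text
time_s: 26.55
position: [0.5677, 0.0406, 0.2093]
ee_rot: [3.139, 0.009, -3.137]
ft_force: [-4.2, -0.7, 15.4]
width: 0.0264
```

>>> carry_out --pt "-0.1 0 -0.3 0 0.5 0 2.2" --pt "-0.1 0 -0.5 0 0.5 0 2.2" --pt "-0.1 0 -0.6 0 0.5 0 2.2" --pt "-0.1 0 -0.6 0 0.5 0 2.2" --pt "-0.1 0 -0.6 0 0.5 0 2.2"

```text
time_s: 27.05
position: [0.568, 0.0406, 0.2071]
ee_rot: [3.138, 0.005, -3.137]
ft_force: [-4.5, 0.1, 15.9]
width: 0.0264
```

```bash
python3 - <<'E'
from h import *
s=r.sense();print(s['position'],s['ft_force'],s['torque'],s['ee_rot'])
b=r.snapshot('scene');save(cv2.resize(b[120:250,330:420],None,fx=4.6,fy=4.6,interpolation=3),'s27.png')
E
```

```text
[0.568023   0.04055969 0.20713618] [-4.47462686  0.12139288 15.92840701] [-0.26191702  1.23395618 -0.01279238] [ 3.13828603  0.00453022 -3.13731228]
```

View pics/s27.png

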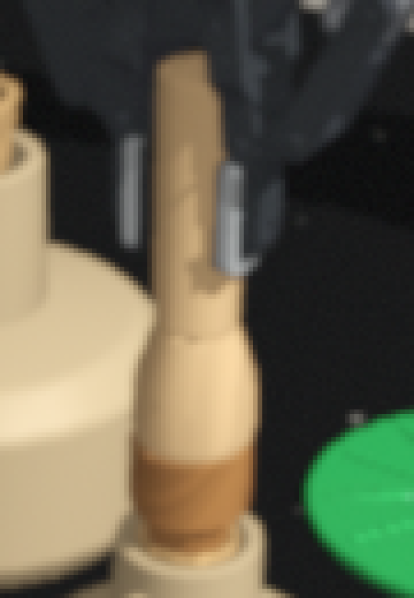

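>>> carry_out --pt "-0.1 0 -0.3 0 0 0 2.2" --pt "-0.1 0 -0.5 0 0 0 2.2" --pt "-0.1 0 -0.6 0 0 0 2.2" --pt "-0.1 0 -0.6 0 0 0 2.2" --pt "-0.1 0 -0.6 0 0 0 2.2"

```text
time_s: 27.6
position: [0.5686, 0.0405, 0.207]
ee_rot: [3.137, 0.01, -3.138]
ft_force: [-6.5, -0.9, 25.8]
width: 0.0265
```

>>> carry_out --pt "-0.1 0 -0.4 0 0 0 2.2" --pt "-0.1 0 -0.6 0 0 0 2.2" --pt "-0.1 0 -0.6 0 0 0 2.2" --pt "-0.1 0 -0.6 0 0 0 2.2" --pt "-0.1 0 -0.6 0 0 0 2.2" --pt "-0.1 0 -0.6 0 0 0 2.2"

```text
time_s: 28.2
position: [0.5689, 0.0405, 0.2069]
ee_rot: [3.136, 0.014, -3.138]
ft_force: [-8.2, -0.5, 27.7]
width: 0.0262
```

```bash
python3 - <<'E'
from h import *
s=r.sense();print(s['position'],s['ft_force'],s['torque'],s['ee_rot'])
b=r.snapshot('scene');save(cv2.resize(b[120:250,330:420],None,fx=4.6,fy=4.6,interpolation=3),'s28.png')
E
```

```text
[0.56889584 0.04048485 0.20691538] [-8.22266471 -0.52027099 27.74412678] [-0.41532561  2.51292315  0.05012698] [ 3.13587721  0.01388559 -3.13757897]
```

View pics/s28.png

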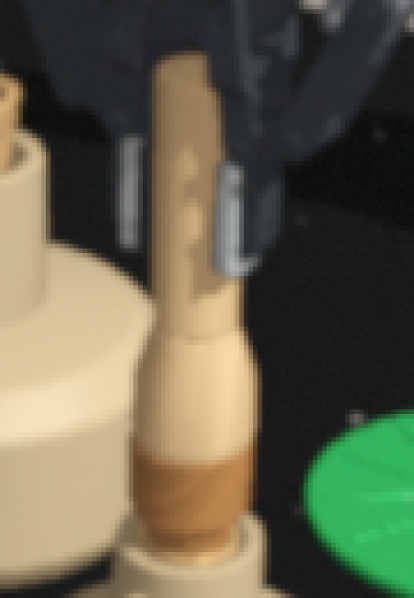

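>>> carry_out --pt "-0.1 0 0.2 0 0 0 2.2" --pt "-0.1 0 0.6 0 0 0 2.2" --pt "-0.1 0 1.5 0 0 0 2.2" --pt "-0.1 0 3 0 0 0 2.2" --pt "-0.1 0 5 0 0 0 2.2" --pt "-0.1 0 7 0 0 0 2.2" --pt "-0.1 0 7.5 0 0 0 2.2" --pt "-0.1 0 7.5 0 0 0 2.2" --pt "-0.1 0 7.5 0 0 0 2.2"

```text
time_s: 29.15
position: [0.5672, 0.0405, 0.2807]
ee_rot: [3.136, 0.012, -3.137]
ft_force: [-0.0, -0.4, -2.4]
width: 0.0263
```

```bash
python3 - <<'E'
from h import *
s=r.sense();print(s['position'],s['ft_force'],s['torque'],s['ee_rot'])
b=r.snapshot('scene');save(cv2.resize(b[80:330,300:460],None,fx=2.4,fy=2.4,interpolation=3),'s29.png')
save(r.snapshot('wrist'),'w29.png')
E
```

```text
[0.56722867 0.04045789 0.28065092] [-1.61927096e-03 -3.62334034e-01 -2.44830457e+00] [-0.02193539  0.00345764  0.02313849] [ 3.13624451  0.01172104 -3.13746848]
```

View pics/s29.png

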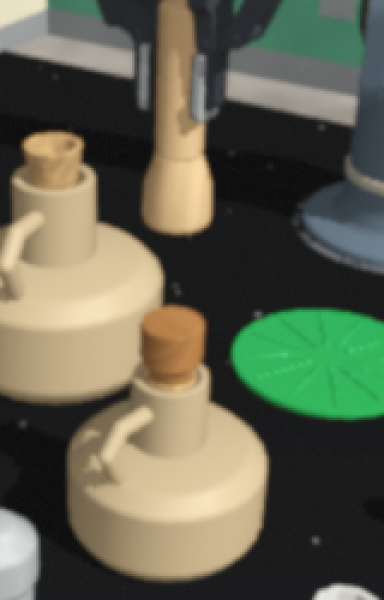

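View pics/w29.png

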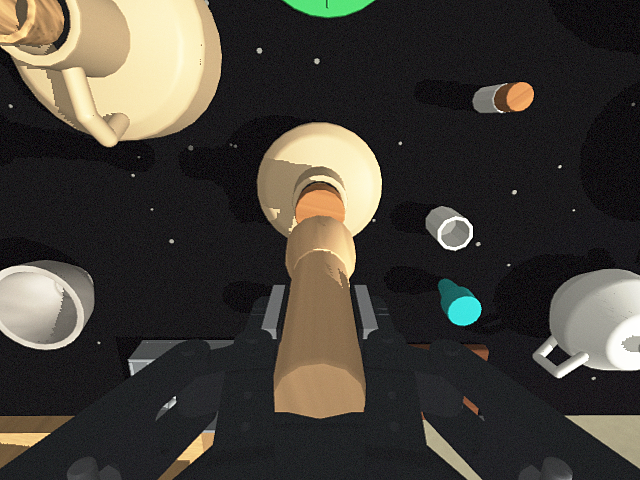

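>>> carry_out --pt "0 -2 0 -0.4 0.2 0 2.2" --pt "0 -5 0 -0.4 0.2 0 2.2" --pt "0 -9 0 -0.4 0.2 0 2.2" --pt "-0.3 -13 0 -0.4 0.2 0 2.2" --pt "-0.6 -17 0 -0.4 0.2 0 2.2" --pt "-1 -21 0 -0.4 0.2 0 2.2" --pt "-1.4 -25 0 -0.4 0.2 0 2.2" --pt "-1.4 -28 0 -0.4 0.2 0 2.2" --pt "-1.4 -30 0 -0.4 0.2 0 2.2" --pt "-1.4 -31.1 0 -0.4 0.2 0 2.2" --pt "-1.4 -31.1 0 -0.4 0.2 0 2.2" --pt "-1.4 -31.1 0 -0.4 0.2 0 2.2"

```text
time_s: 30.45
position: [0.5534, -0.269, 0.2799]
ee_rot: [-3.141, 0.007, -3.136]
ft_force: [0.5, -0.3, -2.3]
width: 0.0262
```

>>> carry_out --pt "0 0 -3 0 0 0 2.2" --pt "0 0 -7 0 0 0 2.2" --pt "0 0 -11 0 0 0 2.2" --pt "0 0 -15 0 0 0 2.2" --pt "0 0 -18 0 0 0 2.2" --pt "0 0 -20.5 0 0 0 2.2" --pt "0 0 -22.5 0 0 0 2.2" --pt "0 0 -23.2 0 0 0 2.2" --pt "0 0 -23.2 0 0 0 2.2" --pt "0 0 -23.2 0 0 0 2.2"

```text
time_s: 31.45
position: [0.5545, -0.2687, 0.049]
ee_rot: [-3.141, 0.009, -3.135]
ft_force: [0.1, 0.7, -1.3]
width: 0.0259
```

Foot is about 14 mm above the counter; lowering slowly.

>>> carry_out --pt "0 0 -0.4 0 0.1 0 2.2" --pt "0 0 -0.8 0 0.1 0 2.2" --pt "0 0 -1.1 0 0.1 0 2.2" --pt "0 0 -1.2 0 0.1 0 2.2" --pt "0 0 -1.2 0 0.1 0 2.2"

```text
time_s: 31.95
position: [0.5543, -0.2687, 0.0368]
ee_rot: [-3.141, 0.007, -3.135]
ft_force: [-0.1, 0.4, -1.9]
width: 0.0261
```

>>> carry_out --pt "0 0 -0.1 0 0 0 2.2" --pt "0 0 -0.25 0 0 0 2.2" --pt "0 0 -0.25 0 0 0 2.2"

```text
time_s: 32.25
position: [0.5547, -0.2688, 0.0352]
ee_rot: [-3.141, 0.008, -3.135]
ft_force: [-0.4, 0.6, 5.4]
width: 0.0262
```

Touching the counter at 5 N. Releasing, then rising.

>>> carry_out --pt "0 0 0 0 0 0 2.7" --pt "0 0 0 0 0 0 3.2" --pt "0 0 0 0 0 0 4.2" --pt "0 0 0 0 0 0 6" --pt "0 0 0 0 0 0 8" --pt "0 0 0 0 0 0 8" --pt "0 0 0 0 0 0 8" --pt "0 0 2 0 0 0 8" --pt "0 0 5 0 0 0 8" --pt "0 0 9 0 0 0 8" --pt "0 0 13 0 0 0 8" --pt "0 0 17 0 0 0 8" --pt "0 0 20 0 0 0 8" --pt "0 0 20 0 0 0 8" --pt "0 0 20 0 0 0 8"

```text
time_s: 33.75
position: [0.5547, -0.2688, 0.2356]
ee_rot: [-3.141, 0.009, -3.135]
ft_force: [-1.1, 0.2, -1.0]
width: 0.0799
```

```bash
python3 - <<'E'
from h import *
s=r.sense();print(s['position'],s['ft_force'],s['time_s'],s['width'])
b=r.snapshot('scene');save(b,'s30.png');save(cv2.resize(b[150:330,310:450],None,fx=3.3,fy=3.3,interpolation=3),'s30c.png')
save(r.snapshot('top'),'t30.png')
E
```

```text
[ 0.55469249 -0.26881399  0.23555272] [-1.12765189  0.17765281 -0.97042904] 33.75 0.07992148554498396
```

View pics/s30.png

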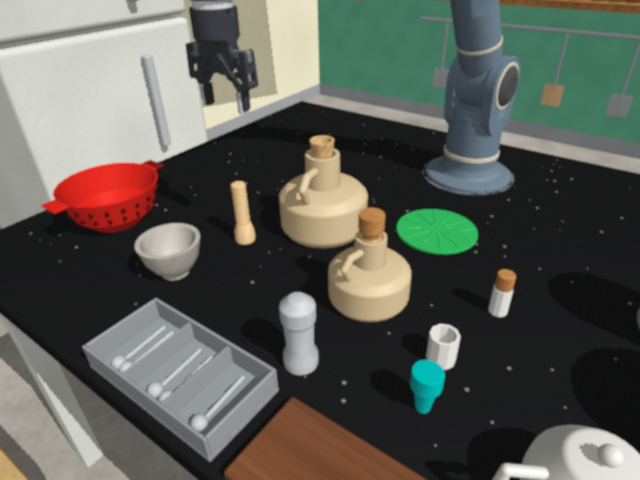

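View pics/s30c.png

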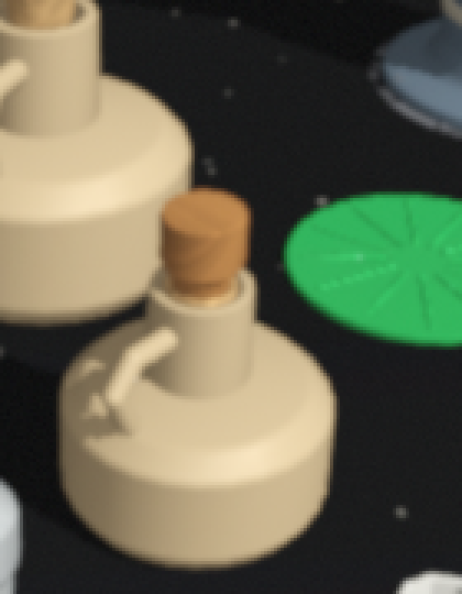

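View pics/t30.png

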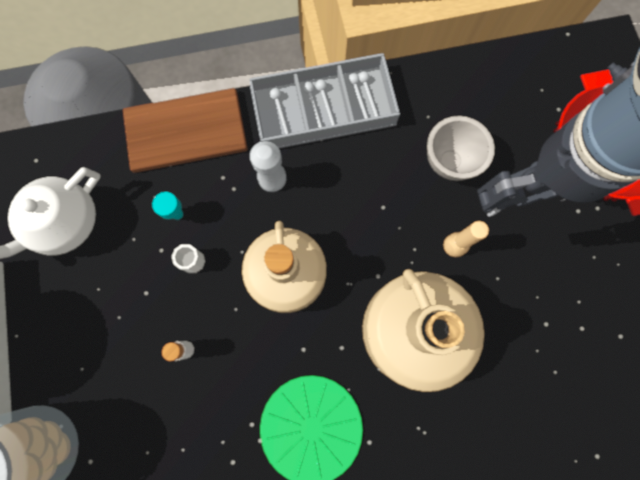

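```bash
python3 - <<'E'
from h import *
print(r.finish_job())
E
```

```text
the job is handed in; nothing more can be done
None
```

The stouter stopper is driven home in the smaller crock, and the pestle is back upright on the counter. I handed the job in at about 34 s of the 72 s allowed, and it gave no verdict.

- **Placing:** I set the stopper upright in the cork bush. It came up against about 11 N before I let go and moved clear.
- **Driving:** I pushed it down with the pestle in small slow presses rather than distinct taps. It slid about 19 mm at roughly 13 N of wrist force, rose to 16 N on the sealing disc, then stopped dead. A last press of about 28 N for half a second moved it no further, and no reading went above 28 N.
- **Last checks:** In the final scene and top pictures the stopper sits upright just above the neck. The pestle stands where it started, and the grinder, the thin stopper and the other items look unmoved. The gripper was clear of everything.
- **What disagreed:** The fingers really end about 50 mm short of the reported TCP. My first two closings, at 50 and 38 mm, met nothing above the stopper. I went by the pictures and by touch instead. My first full grip also caught the fixed egg cup, so I opened, raised about 7 mm and gripped again.

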